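Park the inspection tools on their outlines

TASK

The garment inspection is over: put the four tools back on their blue-edged parking pads, so that every one is accounted for: red stamp on the red circle, black magnifier on the black square, yellow tape measure on the yellow oblong, green weight on the green hexagon. Stand each one upright in the middle of its painted shape and turned so that its foot matches the shape, and let go. Do not tip over or push away the small amber jar and the small blue bottle that stand among them.

Things in the scene. Friction and masses are not known exactly. Their poses are not given: they have to be found in the camera images.
- stamp: Red hand stamp standing upright, 66 mm tall: round foot 39 mm in diameter and 14 mm high, tapering to a straight round handle 28 mm in diameter from 22 to 58 mm height, rounded above. About 80 g. Origin at the centre of its underside, z up; round, so its yaw does not matter.
- magnifier: Black square stand magnifier with a glass lens in its top, 42 x 42 mm and 46 mm tall: its solid black head is 42 x 42 mm from 28 to 46 mm height, below it a clear waist 38 mm square and a black foot 42 mm square. About 90 g. Origin at the centre of its underside, z up, x and y along the sides of the square.
- tape: Yellow pocket tape measure standing upright on its flat foot: 62 mm long (x), 30 mm wide (y), 56 mm tall with a rounded top (a 28 mm radius about the y direction), black discs on its flat sides and a small steel tab at the +x end. The two flat sides face +y and -y, 30 mm apart, so they can be gripped at 34 mm height. About 180 g. Origin at the centre of its underside, z up; either end may lie either way.
- weight: Green hexagonal test weight standing upright: hexagon 42 mm across its flats and 36 mm high, with a steel knob 20 mm in diameter on top, 54 mm tall in all. One pair of flats faces along its x axis, the others at 60 degrees either side. About 420 g. Origin at the centre of its underside, z up.
- pad_circle: A thin fixed white pad with a blue edge, 80 x 80 mm and 3 mm thick, lying flat on the table, with a flat red circle, 41 mm in diameter, painted at its centre. Origin at the centre of its underside, z up.
- pad_square: A thin fixed white pad with a blue edge, 80 x 80 mm and 3 mm thick, lying flat on the table, with a flat black square, 44 x 44 mm, painted at its centre. Origin at the centre of its underside, z up, x and y along the sides of the square.
- pad_oblong: A thin fixed white pad with a blue edge, 80 x 80 mm and 3 mm thick, lying flat on the table, with a flat yellow oblong, 64 x 32 mm, painted at its centre. Origin at the centre of its underside, z up, x along the oblong's long side.
- pad_hexagon: A thin fixed white pad with a blue edge, 80 x 80 mm and 3 mm thick, lying flat on the table, with a flat green hexagon, 44 mm across its flats, painted at its centre. Origin at the centre of its underside, z up; x points square to one pair of its flats.
- jar: Small amber glass jar with a brass cap, 36 mm in diameter, 45 mm tall, loose, about 70 g; a bystander. Origin at the centre of its underside.
- oil: Small blue bottle with a white cap, 30 mm in diameter, 60 mm tall, loose, about 50 g; a bystander. Origin at the centre of its underside.
Mind the look-alikes: they are no part of the job. Leave any pink look-alike of the pad_circle alone. Of the things that look like the tape, take the one that is nearest to the robot's base at the start.

How it is judged (in metres and radians):
At the end, for the whole second after the job is handed in: Each tool stands upright (within 0.1 rad) on its own pad, its foot down on the pad, its centre within 12 mm of the pad's centre, and turned to its painted shape within 0.25 rad counting the shape's symmetry (the stamp any way round), released and at rest (horizontal distance between stamp and pad_circle below 0.012 m and z of stamp in the frame of pad_circle between 0 and 0.007 m and angle between each of stamp, magnifier, tape, weight's own z axis and vertical below 0.1 rad and linear speed of each of stamp, magnifier, tape, weight below 0.02 m/s and angular speed of each of stamp, magnifier, tape, weight below 0.2 rad/s and horizontal distance between magnifier and pad_square below 0.012 m and z of magnifier in the frame of pad_square between 0 and 0.007 m and (angle between the x axis of magnifier and the x axis of pad_square, either way round below 0.25 rad or angle between the x axis of magnifier and the x axis of pad_square, either way round above 1.3208 rad) and horizontal distance between tape and pad_oblong below 0.012 m and z of tape in the frame of pad_oblong between 0 and 0.007 m and angle between the x axis of tape and the x axis of pad_oblong, either way round below 0.25 rad and horizontal distance between weight and pad_hexagon below 0.012 m and z of weight in the frame of pad_hexagon between 0 and 0.007 m and (angle between the x axis of weight and the x axis of pad_hexagon, either way round below 0.25 rad or angle between the x axis of weight and the x axis of pad_hexagon, either way round between 0.797198 and 1.2972 rad)); the robot touches nothing.
It fails at once if the amber jar is knocked over or pushed more than 25 mm (distance of jar from where it was at the start of the episode above 0.025 m or angle between jar's own z axis and vertical above 0.5 rad).
It fails at once if the blue bottle is knocked over or pushed more than 25 mm (distance of oil from where it was at the start of the episode above 0.025 m or angle between oil's own z axis and vertical above 0.5 rad).
It also fails if it takes over 120 s, if anything falls off the work surface, if the arm or the gripper's body presses on something with over 40 N, if the wrist force passes 120 N, or if a joint passes its speed limit or range.

ROBOT

A 6-joint arm with a two-finger parallel gripper is mounted at the origin on the work surface. World frame = base frame: x ahead of the robot, y to its left, z up, the work surface at z = 0. Lengths are in mm, angles in rad, forces in N, time in s.
With the tool pointing down it reaches from about 350 to 875 mm from the base axis. Payload 4.2 kg.
Tool frame: the origin (TCP) lies at the very end of the fingers, on their centre line; the grasp point (between the pads) lies arm.grip_depth behind it (arm.grip_depth is the distance from the TCP to the grasp point, in mm); x points along the fingers, y is the direction in which the jaws open and shut, and the axes are right-handed (so a half turn about x gives the same grasp; the last joint's range is limited). The gripper opens to 85 mm and grips with 20 to 120 N. Pads are 22 mm wide; open, the fingers measure 114 mm over their backs; the gripper's body (76 mm by 85 mm) begins 54 mm behind the grasp point. The pads swing forward as they close: fully open they stand 13 mm farther back than shut.
Start: joints at [-0.881, 0.385, 0.008, 0, -1.194, -0.259], TCP at [261.011, -567.867, 231.312] pointing down, gripper open.
Joint ranges: [-3.14, 3.14], [-1.21, 2.06], [-1.07, 1.41], [-3.16, 2.05], [-2.99, -0.16], [-3.1, 3.1]. Speed limits (rad/s): [2.79, 2.79, 3.14, 3.14, 3.14, 3.14].

INTERFACE

Orientations are given as a unit quaternion [x, y, z, w].
In Python, from bench import arm, get_image, models gives the robot as it stands.
- The arm moves only by the tool arm_command, never from a script. Its argument "rows" is a list of rows, each an object of numbers: "dx", "dy", "dz": the shift along the tool's x, y, z in m; "wx", "wy", "wz": the turn, a rotation vector about the tool's x, y, z in degrees; "gripper": the closure, from -1 (fully open) to 1 (shut). A call has exactly 8 rows; each row is the pose to reach, as a shift and turn from the pose measured when the call began, along the tool's axes at that moment; what a row does not reach only later rows make up. A row lasts 1/10 s, in which the tool goes at most 50 mm and 8.59 degrees, less where a joint would pass 70% of its speed; a pose out of reach is approached as far as the arm can. A call with a gripper value outside its range is refused whole. The fingers move at their own pace and stop on an object; the grip force is fixed at half the most. Time passes only in rows, so rows that repeat a pose let the fingers close, or fill a call up. It gives the time, the measured TCP pose, the force and the opening at its end, in the units of the state.
- arm.read_state(): the state, without advancing time (a new reading comes with each control period).
- get_image(name): name is "side" or "top"; returns a dict with "img" (480x640x3 uint8, red, green, blue), "K" (3x3 intrinsics, pixels), "k1" (the pictures are not rectified: a ray, as slopes to the right and down, at radius r is drawn at 1 + k1 r^2 times it, then the intrinsics apply), "rvec" (rotation vector, rad) and "tvec" (3), from world to camera coordinates, as OpenCV has them. Camera axes: x right, y down, z forward; pixel columns grow to the right and rows downward; lengths in mm; the calibration is good to about 2 mm. A picture is of the moment at which its call begins. There is no depth.
- arm.job_done(): hands the job in, once; it reports no verdict.
Trained networks look in the newest picture that a camera, given by its name, has taken for a name from the list of things; names that differ only in an ending like _2 or _b are one class to them, and where a whole thing is asked for, a point or a joint stands for the part that bears it (a point fixed in the world has none). Each returns a list of dicts, best first, with "conf" (0 to 1); they miss things now and then, are a little off and sometimes report something else, mostly with a low value. They report only what shows in the picture. A call takes as long as a camera call. They do not tell look-alikes from the thing itself.
- models.cut_out(camera, query): "mask" (480x640 bool, what is visible of it) and "extent" ([left, top, right, bottom] in pixels, round what is visible of it).
The state is a dict: "clock": time; "joints": joint angles; "joint_vel": joint speeds; "joint_efforts": joint torques, N m; "position": TCP position; "ee_rot": TCP orientation; "contact_force": force on the tool from outside, world axes, zero at the start; "wrist_torque": the same for the moment, N m; "gripper_width": finger opening in mm.
Only numpy, scipy, OpenCV 4.12 (cv2) and the standard library are available. Lean on these libraries where they do the work, as an engineer would, in place of code of your own. Each camera call takes 0.05 s, during which the arm holds its last target.

## Working session

There is one attempt and no reset: what is moved stays moved. The work goes in short steps, Python scripts to look and compute and a tool call to move; the robot and the scene stay as the last step left them, time stands still between calls to the robot, and variables do not carry over. Pictures are saved under pics/ and viewed, and the job is handed in when it is done.

Besides the shell and the picture viewer there is one more tool, called after "Call:" as name(argument=value, ...) on one line, values as JSON. arm_command: Moves the arm, as the interface text tells. Its arguments: {"type":"object","properties":{"rows":{"type":"array"}},"required":["rows"]}

```bash
ls; mkdir -p pics
python3 - <<'E'
from bench import arm,get_image,models
import cv2
s=arm.read_state(); print(s); print([a for a in dir(arm) if a[0]!='_'], arm.grip_depth)
for n in ("top","side"):
    d=get_image(n); cv2.imwrite(f"pics/{n}0.png",d["img"][:,:,::-1]); print(n,d["K"],d["k1"],d["rvec"],d["tvec"])
E
```

```text
pics
{'clock': 0.0, 'joints': array([-8.81420820e-01,  3.85547115e-01,  6.63692268e-03, -5.24999229e-04,
       -1.19396836e+00, -2.58615660e-01]), 'joint_vel': array([ 0.00065156, -0.00070152, -0.00099521, -0.00123421, -0.00030938,
       -0.00177739]), 'joint_efforts': array([ 6.76211334e-05, -3.92291272e+01,  1.88404584e+01,  4.18624252e+00,
       -4.61233474e-03, -1.64018917e-05]), 'position': array([ 260.77104771, -567.36707561,  230.22774914]), 'ee_rot': array([-0.15032112,  0.69096603,  0.15178864,  0.69060098]), 'contact_force': array([-0.38521722,  1.2930306 ,  0.61422281]), 'wrist_torque': array([ 0.03371703, -0.00135346,  0.06387246]), 'gripper_width': 85.51205297488455}
['IKError', 'grip_depth', 'job_done', 'read_state'] 18.700000000000003
top [[586.60223957   0.         321.8683325 ]
 [  0.         586.60223957 245.2640826 ]
 [  0.           0.           1.        ]] 0.06566403565349307 [ 2.21894828 -2.16327936  0.06771761] [ -22.04182683  473.54559111 1160.43786052]
side [[566.74974418   0.         319.16402718]
 [  0.         566.74974418 246.19056989]
 [  0.           0.           1.        ]] -0.17450058581730823 [ 1.08491498 -2.50516964  0.93134389] [352.67805611 301.50083669 851.07603232]
```

View pics/top0.png

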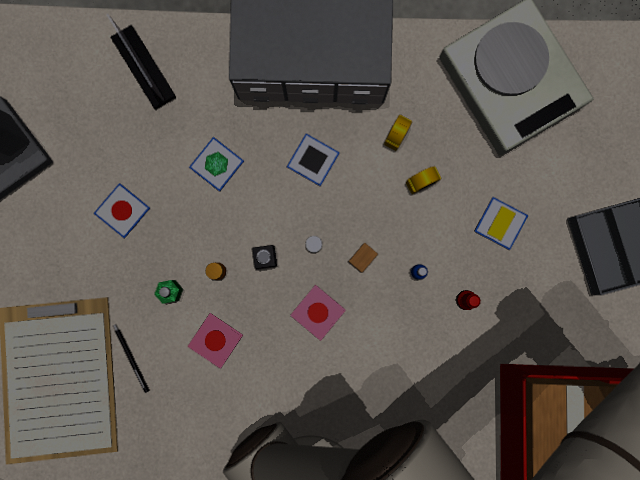

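View pics/side0.png

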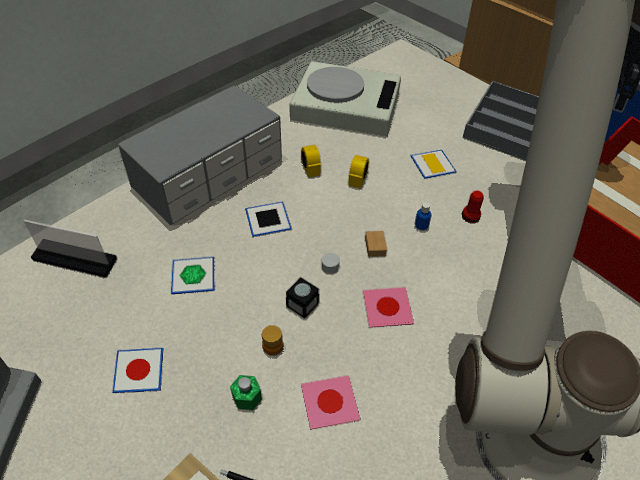

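```bash
cat > h.py <<'E'
import numpy as np, cv2
from scipy.optimize import minimize
from bench import arm,get_image,models
def cam(n):
    d=get_image(n); d["name"]=n; d["dist"]=np.array([d["k1"],0,0,0,0.]); d["R"]=cv2.Rodrigues(np.array(d["rvec"],float))[0]; d["tvec"]=np.array(d["tvec"],float); d["rvec"]=np.array(d["rvec"],float); return d
def proj(P,d): return cv2.projectPoints(np.asarray(P,float).reshape(-1,1,3),d["rvec"],d["tvec"],d["K"],d["dist"])[0].reshape(-1,2)
def plane(uv,z,d):
    p=cv2.undistortPoints(np.asarray(uv,float).reshape(-1,1,2),d["K"],d["dist"]).reshape(-1,2)
    r=np.c_[p,np.ones(len(p))]@d["R"]; c=-d["R"].T@d["tvec"]
    return c+r*((z-c[2])/r[:,2])[:,None]
def tri(uv1,d1,uv2,d2):
    A=[]
    for uv,d in((uv1,d1),(uv2,d2)):
        p=cv2.undistortPoints(np.asarray(uv,float).reshape(-1,1,2),d["K"],d["dist"]).reshape(2)
        M=np.c_[d["R"],d["tvec"]]; A+= [p[0]*M[2]-M[0],p[1]*M[2]-M[1]]
    A=np.array(A); return np.linalg.lstsq(A[:,:3],-A[:,3],rcond=None)[0]
def circ(r,z,n=24,ph=0): 
    a=np.arange(n)*2*np.pi/n+ph; return np.c_[r*np.cos(a),r*np.sin(a),np.full(n,z)]
def sq(h,z,k=None): k=k or h; return np.array([[h,k,z],[h,-k,z],[-h,k,z],[-h,-k,z]],float)
# each object = list of convex parts
hexa=lambda f,z: circ(f/np.sqrt(3)*1.0,z,6,np.pi/6)  # flats facing x
_t=np.linspace(0,np.pi,25); _arc=np.array([[28*np.cos(a),y,28+28*np.sin(a)] for a in _t for y in(-15,15)])
MOD={
"stamp":[np.r_[circ(19.5,0),circ(19.5,14)],np.r_[circ(19.5,14),circ(14,22)],np.r_[circ(14,22),circ(14,58),circ(8,66)]],
"magnifier":[np.r_[sq(21,28),sq(21,46)],np.r_[sq(21,0),sq(21,6)],np.r_[sq(19,0),sq(19,28)]],
"tape":[np.r_[_arc,sq(31,0,15)[:0],sq(29,0,15)]],
"weight":[np.r_[hexa(42,0),hexa(42,36)],np.r_[circ(10,36),circ(10,54)]],
"jar":[np.r_[circ(18,0),circ(18,45)]],"oil":[np.r_[circ(15,0),circ(15,38),circ(9,60)]],
"pad":[np.r_[sq(40,0),sq(40,3)]]}
def render(name,p,d,S=2):
    c,s=np.cos(p[3]),np.sin(p[3]);R=np.array([[c,-s,0],[s,c,0],[0,0,1]])
    m=np.zeros((480*S,640*S),np.uint8)
    for part in MOD[name]:
        uv=proj(part@R.T+np.array(p[:3]),d); h=cv2.convexHull((((uv+.5)*S-.5)*16).round().astype(np.int32))
        cv2.fillConvexPoly(m,h,1,shift=4)
    return m.astype(bool)
def fit(name,masks,p0,yaws,zfix=None):
    big=[(cv2.resize(m.astype(np.uint8),None,fx=2,fy=2,interpolation=cv2.INTER_NEAREST).astype(bool),d) for m,d in masks]
    def L(q):
        p=[q[0],q[1],q[2] if zfix is None else zfix,q[3]*.02]
        t=0
        for m,d in big:
            r=render(name,p,d); t+=1-(r&m).sum()/max(1,(r|m).sum())
        return t
    best=None
    for y in yaws:
        x0=np.array([*p0[:3],y/.02]); sim=np.vstack([x0]+[x0+np.eye(4)[i]*[6,6,6,8][i] for i in range(4)])
        o=minimize(L,x0,method="Nelder-Mead",options=dict(initial_simplex=sim,maxfev=250,xatol=.05,fatol=1e-4))
        if best is None or o.fun<best.fun: best=o
    q=best.x; return np.array([q[0],q[1],q[2] if zfix is None else zfix,q[3]*.02]),best.fun
def grab(q):
    """masks all detections both cams"""
    out={}
    for n in("top","side"):
        d=cam(n); out[n]=(d,{k:models.cut_out(n,k) for k in q})
    return out
E
python3 - <<'E'
from h import *
import pickle
Q=["stamp","magnifier","tape","weight","pad_circle","pad_square","pad_oblong","pad_hexagon","jar","oil"]
o=grab(Q); pickle.dump(o,open("d0.pkl","wb"))
for n in o:
    for k in Q:
        for r in o[n][1][k]: print(n,k,round(r["conf"],2),np.round(r["extent"]).astype(int),plane([[(r["extent"][0]+r["extent"][2])/2,(r["extent"][1]+r["extent"][3])/2]],20,o[n][0]).round()[0][:2])
E
```

```text
top stamp 0.6 [455 290 478 308] [ 375. -298.]
top magnifier 0.74 [256 245 275 270] [446. 102.]
top magnifier 0.22 [193 136 241 190] [633. 204.]
top tape 0.85 [385 117 413 151] [ 702. -159.]
top tape 0.65 [403 167 438 198] [ 604. -204.]
top weight 0.93 [157 280 182 302] [376. 288.]
top pad_circle 0.95 [189 314 242 368] [280. 194.]
top pad_circle 0.92 [291 286 346 342] [338.  -7.]
top pad_circle 0.82 [ 96 183 148 238] [532. 389.]
top pad_square 0.69 [290 136 334 186] [643.  14.]
top pad_oblong 0.74 [474 198 528 250] [ 525. -365.]
top pad_hexagon 0.56 [192 139 241 190] [630. 205.]
top jar 0.81 [206 263 226 281] [415. 198.]
top oil 0.61 [411 267 428 281] [ 421. -205.]
side stamp 0.61 [462 193 483 224] [ 374. -304.]
side magnifier 0.85 [288 276 317 316] [450. 101.]
side tape 0.78 [299 146 323 177] [ 701. -155.]
side tape 0.75 [347 154 372 187] [ 609. -211.]
side weight 0.59 [232 376 265 410] [370. 288.]
side pad_circle 0.9 [364 288 415 325] [330.   3.]
side pad_circle 0.84 [113 347 164 396] [519. 398.]
side pad_circle 0.84 [297 378 362 426] [272. 206.]
side pad_circle 0.51 [173 256 214 293] [620. 213.]
side pad_square 0.57 [243 203 291 238] [632.  28.]
side pad_oblong 0.63 [414 147 454 177] [ 518. -356.]
side pad_hexagon 0.9 [171 256 214 294] [620. 216.]
side jar 0.86 [264 324 284 357] [416. 196.]
side oil 0.92 [420 206 433 229] [ 424. -211.]
side oil 0.6 [286 277 318 318] [449. 103.]
```

Run:
```python
from h import *
import pickle
o=pickle.load(open("d0.pkl","rb")); T,S=o["top"][0],o["side"][0]
def hit(n,k,i=0): return o[n][1][k][i]["mask"]
def go(nm,a,b,yaws,p0,zs=(None,0)):
    for z in zs:
        p,f=fit(nm,[(a,T),(b,S)],p0,yaws,z); print(nm,"z free" if z is None else z,p.round(2),round(f,3))
Y=np.radians([0,30,60])
go("stamp",hit("top","stamp"),hit("side","stamp"),[0],[375,-298,0])
go("magnifier",hit("top","magnifier"),hit("side","magnifier"),Y,[446,102,0])
go("tape",hit("top","tape",1),hit("side","tape",1),np.radians([0,45,90,135]),[604,-204,0])
go("weight",hit("top","weight"),hit("side","weight"),np.radians([0,20,40]),[376,288,0])
go("jar",hit("top","jar"),hit("side","jar"),[0],[415,198,0])
go("oil",hit("top","oil"),hit("side","oil"),[0],[421,-205,0])
P={"pad_circle":(2,1),"pad_square":(0,0),"pad_oblong":(0,0),"pad_hexagon":(0,0)}
C={"pad_circle":(525,393),"pad_square":(640,20),"pad_oblong":(522,-360),"pad_hexagon":(627,210)}
for k,(i,j) in P.items():
    print(k); go("pad",hit("top",k,i),hit("side",k,j),Y,[*C[k],0])
# painted shapes by colour, within pad window
rng={"pad_circle":[((0,120,60),(8,255,255)),((172,120,60),(180,255,255))],"pad_square":[((0,0,0),(180,255,70))],"pad_oblong":[((20,110,60),(35,255,255))],"pad_hexagon":[((45,100,40),(85,255,255))]}
for k in P:
    for d,n,ij in((T,"top",P[k][0]),(S,"side",P[k][1])):
        l,t,r,b=[int(v) for v in o[n][1][k][ij]["extent"]]
        hsv=cv2.cvtColor(d["img"],cv2.COLOR_RGB2HSV); m=sum(cv2.inRange(hsv,a,c) for a,c in rng[k]).astype(np.uint8)
        w=np.zeros_like(m); w[t+3:b-2,l+3:r-2]=255; m&=w
        cs=max(cv2.findContours(m,0,cv2.CHAIN_APPROX_NONE)[0],key=cv2.contourArea).reshape(-1,2)
        q=plane(cs,3,d)[:,:2].astype(np.float32); R=cv2.minAreaRect(q); mm=cv2.moments(q.reshape(-1,1,2)); print(k,n,np.round(R[0],1),np.round(R[1],1),round(np.radians(R[2]),3),"mom",round(mm["m10"]/mm["m00"],1),round(mm["m01"]/mm["m00"],1))
im=cv2.cvtColor(T["img"],cv2.COLOR_RGB2BGR); cr=[]
for x,y in[(398,132),(423,180),(216,163),(313,159),(501,223),(122,210),(264,257),(168,292)]:
    cr.append(cv2.resize(im[y-30:y+30,x-30:x+30],(200,200),interpolation=cv2.INTER_CUBIC))
cv2.imwrite("pics/crop0.png",np.vstack([np.hstack(cr[:4]),np.hstack(cr[4:])]))
```

```text
stamp z free [ 3.7354e+02 -3.0163e+02 -2.2600e+00  2.0000e-01] 0.178
stamp 0 [ 3.7283e+02 -2.9998e+02  0.0000e+00  1.4000e-01] 0.187
magnifier z free [ 4.4745e+02  1.0343e+02 -1.6100e+00  1.7000e-01] 0.165
magnifier 0 [4.4685e+02 1.0372e+02 0.0000e+00 1.7000e-01] 0.177
tape z free [ 610.8  -210.41   -2.64    2.13] 0.173
tape 0 [ 610.11 -209.68    0.      2.12] 0.189
weight z free [ 3.7443e+02  2.9060e+02 -4.8000e-01  2.2000e-01] 0.106
weight 0 [374.43 290.58   0.     1.22] 0.107
jar z free [ 4.1649e+02  1.9895e+02 -1.7900e+00  5.0000e-02] 0.332
jar 0 [ 4.1637e+02  1.9927e+02  0.0000e+00 -3.0000e-02] 0.333
oil z free [ 4.2586e+02 -2.0492e+02 -3.2500e+00  5.0000e-02] 0.336
oil 0 [ 4.2546e+02 -2.0354e+02  0.0000e+00 -1.2000e-01] 0.344
pad_circle
pad z free [535.21 395.28  -0.56   0.91] 0.105
pad 0 [534.77 395.38   0.     0.91] 0.103
pad_square
pad z free [6.4883e+02 1.3710e+01 5.0000e-02 1.0700e+00] 0.085
pad 0 [ 6.4886e+02  1.3770e+01  0.0000e+00 -5.0000e-01] 0.085
pad_oblong
pad z free [ 528.29 -368.61    4.27    1.11] 0.196
pad 0 [ 5.2864e+02 -3.7038e+02  0.0000e+00 -4.6000e-01] 0.192
pad_hexagon
pad z free [ 6.3584e+02  2.0925e+02 -6.0000e-01 -6.6000e-01] 0.108
pad 0 [635.47 209.21   0.     0.92] 0.11
pad_circle top [535.5 394.9] [36.4 37.8] 0.029 mom 535.2 395.1
pad_circle side [534.7 394.4] [39.5 37.5] 0.852 mom 534.6 394.4
pad_square top [649.7  13. ] [43.9 43.5] 1.074 mom 649.7 13.0
pad_square side [649.8  13.1] [42.8 42.2] 1.07 mom 649.7 13.2
pad_oblong top [ 529.1 -369.8] [31.8 63.6] 1.082 mom 529.0 -369.9
pad_oblong side [ 529.4 -369.9] [31.3 63.1] 1.105 mom 529.5 -369.9
pad_hexagon top [635.5 209.4] [48.  42.6] 0.921 mom 635.6 209.5
pad_hexagon side [635.  208.8] [46.9 42.3] 0.831 mom 634.9 209.0
```

View pics/crop0.png

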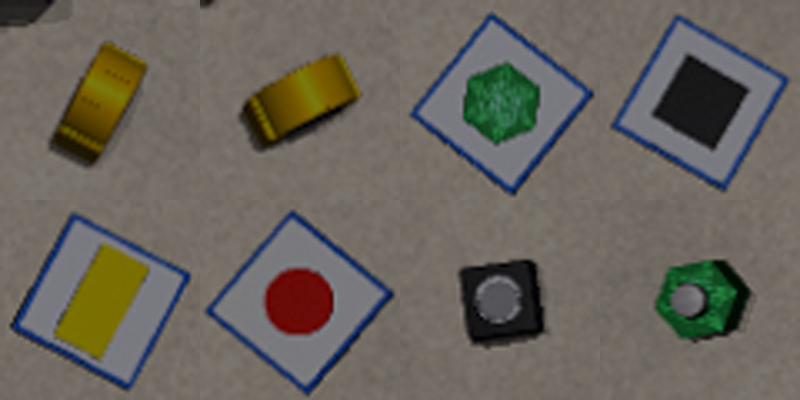

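Tape candidates: (398,132) ≈ (702,−159) mm, which is 720 mm from the base, and (423,180) ≈ (610,−210) mm, which is 645 mm away. The crop shows both clearly as tapes. The one at (423,180) is the nearest, so that is the one to take. The circle pad to use is the white, blue-edged one at (122,210); the two at (215,340) and (318,312) are pink.

```bash
cat >> h.py <<'E'
from scipy.spatial.transform import Rotation as Ro
def plan(x,y,z,jaw=None,frm=None):
    s=arm.read_state(); R=Ro.from_quat(s["ee_rot"]); p=np.array(s["position"]); M=R.as_matrix()
    cur=np.arctan2(M[1,1],M[0,1])
    if jaw is None: jaw=cur
    k=round((cur-jaw)/np.pi); j=jaw+k*np.pi
    X=np.array([0,0,-1.]);Y=np.array([np.cos(j),np.sin(j),0]);G=Ro.from_matrix(np.c_[X,Y,np.cross(X,Y)])
    d=R.inv().apply(np.array([x,y,z])-p)/1000; w=np.degrees((R.inv()*G).as_rotvec())
    print("pos",p.round(1),"jaw",round(cur,3),"j",np.round(s["joints"],2),"F",s["contact_force"].round(1),"w",round(s["gripper_width"],1),"t",round(s["clock"],2))
    print(" d(m)",d.round(4),"w(deg)",w.round(1),"target jaw",round(j,3))
    return d,w
E
python3 - <<'E'
from h import *
plan(373,-301,150); plan(373,-301,150,-0.5)
E
```

```text
pos [ 261.  -567.9  231.3] jaw 2.002 j [-0.88  0.38  0.01 -0.   -1.19 -0.26] F [ 0.2 -0.5 -0.6] w 85.5 t 1.2
 d(m) [0.0813 0.1957 0.2132] w(deg) [ 0. -0. -0.] target jaw 2.002
pos [ 261.  -567.9  231.3] jaw 2.002 j [-0.88  0.38  0.01 -0.   -1.19 -0.26] F [ 0.2 -0.5 -0.6] w 85.5 t 1.2
 d(m) [0.0813 0.1957 0.2132] w(deg) [-36.7   0.   -0. ] target jaw 2.642
```

Call:
arm_command(rows=[{"dx":0.01,"dy":0.025,"dz":0.027,"gripper":-1},{"dx":0.02,"dy":0.053,"dz":0.058,"gripper":-1},{"dx":0.03,"dy":0.085,"dz":0.093,"gripper":-1},{"dx":0.045,"dy":0.117,"dz":0.127,"gripper":-1},{"dx":0.06,"dy":0.149,"dz":0.162,"gripper":-1},{"dx":0.07,"dy":0.177,"dz":0.193,"gripper":-1},{"dx":0.081,"dy":0.196,"dz":0.213,"gripper":-1},{"dx":0.081,"dy":0.196,"dz":0.213,"gripper":-1}])

```text
validation failed for argument at $.ro...
```

Run:
```python
from h import *
plan(373,-301,19)
for n in("top","side"): cv2.imwrite(f"pics/{n}1.png",cam(n)["img"][:,:,::-1])
```

```text
pos [ 261.  -567.9  231.3] jaw 2.002 j [-0.88  0.38  0.01 -0.   -1.19 -0.26] F [ 0.2 -0.5 -0.6] w 85.5 t 1.2
 d(m) [0.2123 0.1957 0.2132] w(deg) [ 0. -0. -0.] target jaw 2.002
```

View pics/side1.png

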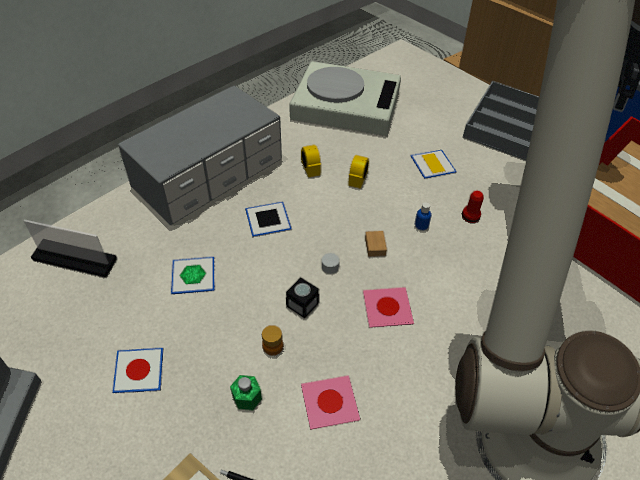

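View pics/top1.png

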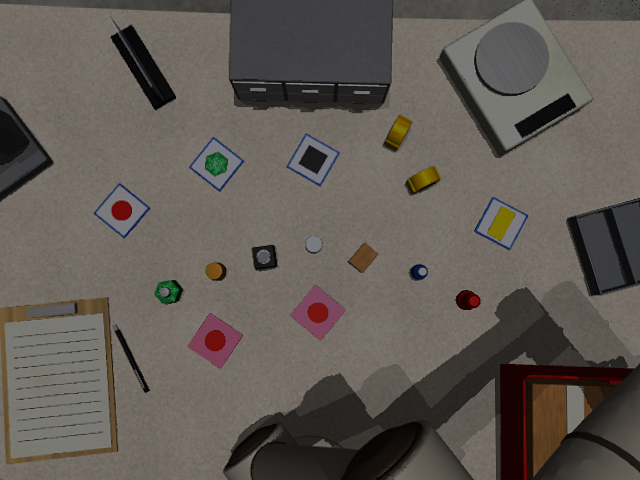

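Call:
arm_command(rows=[{"dx":0.01,"dy":0.025,"dz":0.027,"wx":0,"wy":0,"wz":0,"gripper":-1},{"dx":0.02,"dy":0.053,"dz":0.058,"wx":0,"wy":0,"wz":0,"gripper":-1},{"dx":0.03,"dy":0.085,"dz":0.093,"wx":0,"wy":0,"wz":0,"gripper":-1},{"dx":0.045,"dy":0.117,"dz":0.127,"wx":0,"wy":0,"wz":0,"gripper":-1},{"dx":0.06,"dy":0.149,"dz":0.162,"wx":0,"wy":0,"wz":0,"gripper":-1},{"dx":0.07,"dy":0.177,"dz":0.193,"wx":0,"wy":0,"wz":0,"gripper":-1},{"dx":0.081,"dy":0.196,"dz":0.213,"wx":0,"wy":0,"wz":0,"gripper":-1},{"dx":0.081,"dy":0.196,"dz":0.213,"wx":0,"wy":0,"wz":0,"gripper":-1}])

```text
clock: 2.1
position: [372.8, -298.0, 149.3]
ee_rot: [-0.152, 0.691, 0.153, 0.69]
contact_force: [-0.6, -0.3, 0.3]
gripper_width: 86.0
```

Run:
```python
from h import *
plan(373,-300.5,19)
a,b=cam("top"),cam("side")
im=np.hstack([cv2.resize(x["img"][:,:,::-1],(400,300),interpolation=cv2.INTER_AREA) for x in(a,b)])
u,v=proj([[373,-300,40]],b)[0].astype(int); c=b["img"][max(v-75,0):v+75,u-100:u+100,::-1]
u,v=proj([[373,-300,40]],a)[0].astype(int); c2=a["img"][v-75:v+75,u-100:u+100,::-1]
cv2.imwrite("pics/c1.png",np.vstack([im,np.hstack([cv2.resize(c2,(400,300)),cv2.resize(c,(400,300))])]))
```

```text
pos [ 372.8 -298.   149.3] jaw 2.006 j [-0.33  0.22 -0.46 -0.   -0.89 -0.8 ] F [-0.6 -0.3  0.3] w 86.0 t 2.1
 d(m) [ 0.1303 -0.0026 -0.0007] w(deg) [ 0.  -0.1 -0.1] target jaw 2.006
```

View pics/c1.png

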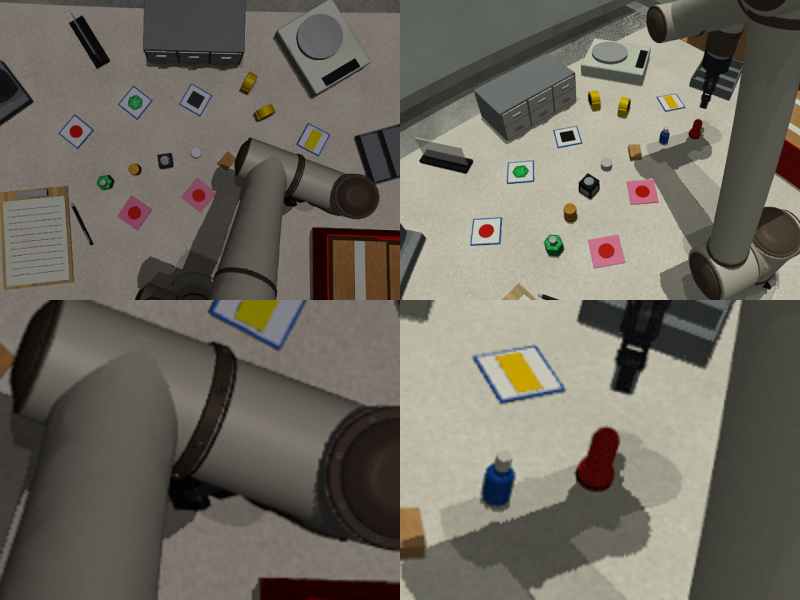

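Call:
arm_command(rows=[{"dx":0.02,"dy":-0.0026,"dz":-0.0007,"wx":0,"wy":0,"wz":0,"gripper":-1},{"dx":0.05,"dy":-0.0026,"dz":-0.0007,"wx":0,"wy":0,"wz":0,"gripper":-1},{"dx":0.08,"dy":-0.0026,"dz":-0.0007,"wx":0,"wy":0,"wz":0,"gripper":-1},{"dx":0.11,"dy":-0.0026,"dz":-0.0007,"wx":0,"wy":0,"wz":0,"gripper":-1},{"dx":0.125,"dy":-0.0026,"dz":-0.0007,"wx":0,"wy":0,"wz":0,"gripper":-1},{"dx":0.13,"dy":-0.0026,"dz":-0.0007,"wx":0,"wy":0,"wz":0,"gripper":-1},{"dx":0.13,"dy":-0.0026,"dz":-0.0007,"wx":0,"wy":0,"wz":0,"gripper":-1},{"dx":0.13,"dy":-0.0026,"dz":-0.0007,"wx":0,"wy":0,"wz":0,"gripper":-0.2}])

```text
clock: 3.0
position: [374.4, -304.1, 21.5]
ee_rot: [-0.152, 0.69, 0.151, 0.691]
contact_force: [-0.1, -0.2, 0.8]
gripper_width: 73.3
```

Run:
```python
from h import *
plan(373,-300.5,19)
b=cam("side")
u,v=proj([[373,-300,40]],b)[0].astype(int); c=b["img"][max(v-75,0):v+75,u-100:u+100,::-1]
cv2.imwrite("pics/c2.png",cv2.resize(c,(600,450),interpolation=cv2.INTER_CUBIC))
```

```text
pos [ 374.4 -304.1   21.5] jaw 2.003 j [-0.34  0.42 -0.59  0.   -0.56 -0.8 ] F [-0.1 -0.2  0.8] w 73.3 t 3.0
 d(m) [0.0025 0.0038 0.0003] w(deg) [0.  0.1 0.1] target jaw 2.003
```

View pics/c2.png

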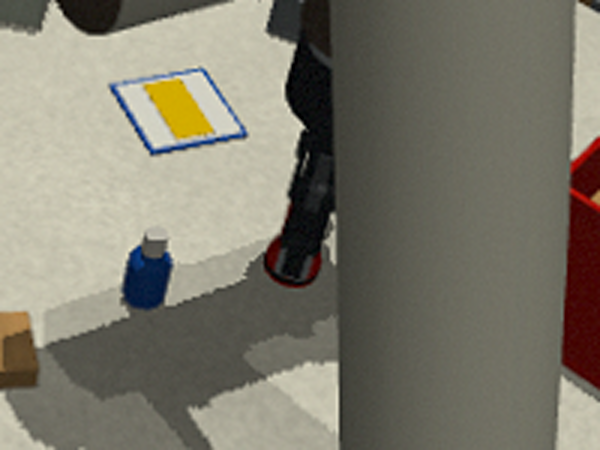

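Call:
arm_command(rows=[{"dx":0.0025,"dy":0.0035,"dz":0.0,"wx":0,"wy":0,"wz":0,"gripper":-0.2},{"dx":0.0025,"dy":0.0035,"dz":0.0,"wx":0,"wy":0,"wz":0,"gripper":1},{"dx":0.0025,"dy":0.0035,"dz":0.0,"wx":0,"wy":0,"wz":0,"gripper":1},{"dx":0.0025,"dy":0.0035,"dz":0.0,"wx":0,"wy":0,"wz":0,"gripper":1},{"dx":0.0025,"dy":0.0035,"dz":0.0,"wx":0,"wy":0,"wz":0,"gripper":1},{"dx":0.0025,"dy":0.0035,"dz":0.0,"wx":0,"wy":0,"wz":0,"gripper":1},{"dx":0.0025,"dy":0.0035,"dz":0.0,"wx":0,"wy":0,"wz":0,"gripper":1},{"dx":0.0025,"dy":0.0035,"dz":0.0,"wx":0,"wy":0,"wz":0,"gripper":1}])

```text
clock: 3.85
position: [373.4, -300.9, 19.9]
ee_rot: [-0.153, 0.69, 0.151, 0.692]
contact_force: [-0.1, 0.5, 6.1]
gripper_width: 26.7
```

Run:
```python
from h import *
plan(373,-300.5,160)
```

```text
pos [ 373.4 -300.9   19.9] jaw 2.004 j [-0.34  0.42 -0.6   0.   -0.55 -0.8 ] F [-0.1  0.5  6.1] w 26.7 t 3.85
 d(m) [-1.401e-01  0.000e+00  1.000e-04] w(deg) [0.  0.1 0.2] target jaw 2.004
```

Call:
arm_command(rows=[{"dx":-0.01,"dy":0,"dz":0.0,"wx":0,"wy":0,"wz":0,"gripper":1},{"dx":-0.03,"dy":0,"dz":0.0,"wx":0,"wy":0,"wz":0,"gripper":1},{"dx":-0.06,"dy":0,"dz":0.0,"wx":0,"wy":0,"wz":0,"gripper":1},{"dx":-0.09,"dy":0,"dz":0.0,"wx":0,"wy":0,"wz":0,"gripper":1},{"dx":-0.12,"dy":0,"dz":0.0,"wx":0,"wy":0,"wz":0,"gripper":1},{"dx":-0.135,"dy":0,"dz":0.0,"wx":0,"wy":0,"wz":0,"gripper":1},{"dx":-0.14,"dy":0,"dz":0.0,"wx":0,"wy":0,"wz":0,"gripper":1},{"dx":-0.14,"dy":0,"dz":0.0,"wx":0,"wy":0,"wz":0,"gripper":1}])

```text
clock: 4.65
position: [372.9, -300.5, 160.4]
ee_rot: [-0.153, 0.689, 0.151, 0.692]
contact_force: [-0.0, -0.0, -0.9]
gripper_width: 26.5
```

Run:
```python
from h import *
plan(535,395,150)
plan(535,395,150,0.2)
```

```text
pos [ 372.9 -300.5  160.4] jaw 2.003 j [-0.34  0.2  -0.45  0.   -0.91 -0.8 ] F [-0.  -0.  -0.9] w 26.5 t 4.65
 d(m) [0.0097 0.5635 0.4388] w(deg) [0.  0.2 0.2] target jaw 2.003
pos [ 372.9 -300.5  160.4] jaw 2.003 j [-0.34  0.2  -0.45  0.   -0.91 -0.8 ] F [-0.  -0.  -0.9] w 26.5 t 4.65
 d(m) [0.0097 0.5635 0.4388] w(deg) [-76.7   0.    0.3] target jaw 3.342
```

Call:
arm_command(rows=[{"dx":0,"dy":0.017,"dz":0.013,"wx":0,"wy":0,"wz":0,"gripper":1},{"dx":0,"dy":0.051,"dz":0.039,"wx":0,"wy":0,"wz":0,"gripper":1},{"dx":0,"dy":0.087,"dz":0.068,"wx":0,"wy":0,"wz":0,"gripper":1},{"dx":0,"dy":0.124,"dz":0.097,"wx":0,"wy":0,"wz":0,"gripper":1},{"dx":0,"dy":0.161,"dz":0.125,"wx":0,"wy":0,"wz":0,"gripper":1},{"dx":0,"dy":0.197,"dz":0.154,"wx":0,"wy":0,"wz":0,"gripper":1},{"dx":0,"dy":0.234,"dz":0.182,"wx":0,"wy":0,"wz":0,"gripper":1},{"dx":0,"dy":0.27,"dz":0.211,"wx":0,"wy":0,"wz":0,"gripper":1}])

```text
clock: 5.45
position: [450.2, 34.8, 158.8]
ee_rot: [-0.153, 0.69, 0.151, 0.691]
contact_force: [2.0, -0.0, -1.5]
gripper_width: 26.5
```

Run:
```python
from h import *
plan(535,395,150)
```

```text
pos [450.2  34.8 158.8] jaw 2.004 j [ 0.44  0.16 -0.51  0.   -0.9  -1.58] F [ 2.  -0.  -1.5] w 26.5 t 5.45
 d(m) [0.0079 0.2915 0.2281] w(deg) [0.  0.  0.2] target jaw 2.004
```

Call:
arm_command(rows=[{"dx":0.001,"dy":0.038,"dz":0.03,"wx":0,"wy":0,"wz":0,"gripper":1},{"dx":0.002,"dy":0.076,"dz":0.059,"wx":0,"wy":0,"wz":0,"gripper":1},{"dx":0.003,"dy":0.114,"dz":0.089,"wx":0,"wy":0,"wz":0,"gripper":1},{"dx":0.004,"dy":0.152,"dz":0.119,"wx":0,"wy":0,"wz":0,"gripper":1},{"dx":0.005,"dy":0.19,"dz":0.149,"wx":0,"wy":0,"wz":0,"gripper":1},{"dx":0.006,"dy":0.228,"dz":0.178,"wx":0,"wy":0,"wz":0,"gripper":1},{"dx":0.007,"dy":0.265,"dz":0.207,"wx":0,"wy":0,"wz":0,"gripper":1},{"dx":0.008,"dy":0.291,"dz":0.228,"wx":0,"wy":0,"wz":0,"gripper":1}])

```text
clock: 6.25
position: [534.6, 396.9, 147.1]
ee_rot: [-0.154, 0.691, 0.151, 0.69]
contact_force: [0.1, -0.1, -0.6]
gripper_width: 26.7
```

Call:
arm_command(rows=[{"dx":0.02,"dy":0,"dz":0,"wx":0,"wy":0,"wz":0,"gripper":1},{"dx":0.03,"dy":0,"dz":0,"wx":0,"wy":0,"wz":0,"gripper":1},{"dx":0.04,"dy":0,"dz":0,"wx":0,"wy":0,"wz":0,"gripper":1},{"dx":0.05,"dy":0,"dz":0,"wx":0,"wy":0,"wz":0,"gripper":1},{"dx":0.06,"dy":0,"dz":0,"wx":0,"wy":0,"wz":0,"gripper":1},{"dx":0.07,"dy":0,"dz":0,"wx":0,"wy":0,"wz":0,"gripper":1},{"dx":0.07,"dy":0,"dz":0,"wx":0,"wy":0,"wz":0,"gripper":1},{"dx":0.07,"dy":0,"dz":0,"wx":0,"wy":0,"wz":0,"gripper":1}])

```text
clock: 7.05
position: [534.7, 396.4, 77.3]
ee_rot: [-0.154, 0.691, 0.15, 0.69]
contact_force: [0.3, 0.2, -0.7]
gripper_width: 26.7
```

Run:
```python
from h import *
plan(535,395,30)
a,b=cam("top"),cam("side"); print(proj([[535,395,60]],a),proj([[535,395,60]],b))
c=[]
for d in(a,b):
    u,v=proj([[535,395,60]],d)[0].astype(int); u=max(u,80); c.append(cv2.resize(d["img"][v-80:v+80,u-80:u+80,::-1],(400,400),interpolation=cv2.INTER_CUBIC))
cv2.imwrite("pics/c3.png",np.hstack(c))
```

```text
pos [534.7 396.4  77.3] jaw 2.005 j [ 0.88  0.59 -0.07  0.   -0.92 -2.02] F [ 0.3  0.2 -0.7] w 26.7 t 7.05
 d(m) [ 0.0473 -0.0011 -0.0002] w(deg) [-0.  -0.1  0.3] target jaw 2.005
[[111.24853179 206.6275575 ]] [[128.66969529 351.79827782]]
```

View pics/c3.png

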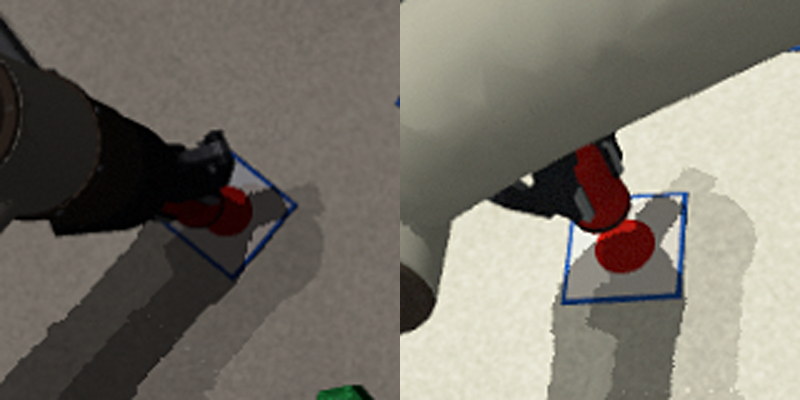

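Call:
arm_command(rows=[{"dx":0.01,"dy":-0.001,"dz":0,"wx":0,"wy":0,"wz":0.2,"gripper":1},{"dx":0.022,"dy":-0.001,"dz":0,"wx":0,"wy":0,"wz":0.2,"gripper":1},{"dx":0.034,"dy":-0.001,"dz":0,"wx":0,"wy":0,"wz":0.2,"gripper":1},{"dx":0.044,"dy":-0.001,"dz":0,"wx":0,"wy":0,"wz":0.2,"gripper":1},{"dx":0.05,"dy":-0.001,"dz":0,"wx":0,"wy":0,"wz":0.2,"gripper":1},{"dx":0.053,"dy":-0.001,"dz":0,"wx":0,"wy":0,"wz":0.2,"gripper":1},{"dx":0.054,"dy":-0.001,"dz":0,"wx":0,"wy":0,"wz":0.2,"gripper":1},{"dx":0.054,"dy":-0.001,"dz":0,"wx":0,"wy":0,"wz":0.2,"gripper":1}])

```text
clock: 7.95
position: [535.6, 395.8, 24.1]
ee_rot: [-0.153, 0.691, 0.152, 0.69]
contact_force: [-1.3, 0.8, 0.2]
gripper_width: 26.7
```

Call:
arm_command(rows=[{"dx":0.001,"dy":0,"dz":0,"wx":0,"wy":0,"wz":0,"gripper":1},{"dx":0.001,"dy":0,"dz":0,"wx":0,"wy":0,"wz":0,"gripper":0.3},{"dx":0.001,"dy":0,"dz":0,"wx":0,"wy":0,"wz":0,"gripper":0},{"dx":0.001,"dy":0,"dz":0,"wx":0,"wy":0,"wz":0,"gripper":-0.5},{"dx":0.001,"dy":0,"dz":0,"wx":0,"wy":0,"wz":0,"gripper":-0.5},{"dx":0.001,"dy":0,"dz":0,"wx":0,"wy":0,"wz":0,"gripper":-0.5},{"dx":-0.01,"dy":0,"dz":0,"wx":0,"wy":0,"wz":0,"gripper":-0.5},{"dx":-0.02,"dy":0,"dz":0,"wx":0,"wy":0,"wz":0,"gripper":-0.5}])

```text
clock: 8.75
position: [535.8, 396.0, 45.0]
ee_rot: [-0.153, 0.691, 0.152, 0.69]
contact_force: [-0.2, 0.7, 0.3]
gripper_width: 63.9
```

Run:
```python
from h import *
plan(535,395,160)
```

```text
pos [535.8 396.   45. ] jaw 2.006 j [ 0.88  0.62 -0.1   0.   -0.85 -2.02] F [-0.2  0.7  0.3] w 63.9 t 8.75
 d(m) [-0.115  -0.0006 -0.0012] w(deg) [-0. -0.  0.] target jaw 2.006
```

Run:
```python
from h import *
plan(374.4,290.6,150,2.28)
```

```text
pos [535.8 396.   45. ] jaw 2.006 j [ 0.88  0.62 -0.1   0.   -0.85 -2.02] F [-0.2  0.7  0.3] w 63.9 t 8.75
 d(m) [-0.1049 -0.0277 -0.1908] w(deg) [-15.7  -0.    0. ] target jaw 2.28
```

Call:
arm_command(rows=[{"dx":-0.03,"dy":0,"dz":0,"wx":0,"wy":0,"wz":0,"gripper":-0.6},{"dx":-0.07,"dy":0,"dz":0,"wx":0,"wy":0,"wz":0,"gripper":-0.6},{"dx":-0.1,"dy":-0.003,"dz":-0.02,"wx":0,"wy":0,"wz":0,"gripper":-0.6},{"dx":-0.105,"dy":-0.009,"dz":-0.06,"wx":-4,"wy":0,"wz":0,"gripper":-0.6},{"dx":-0.105,"dy":-0.015,"dz":-0.105,"wx":-8,"wy":0,"wz":0,"gripper":-0.6},{"dx":-0.105,"dy":-0.021,"dz":-0.15,"wx":-12,"wy":0,"wz":0,"gripper":-0.6},{"dx":-0.105,"dy":-0.026,"dz":-0.18,"wx":-15.7,"wy":0,"wz":0,"gripper":-0.6},{"dx":-0.105,"dy":-0.028,"dz":-0.191,"wx":-15.7,"wy":0,"wz":0,"gripper":-0.6}])

```text
clock: 9.55
position: [372.4, 288.5, 151.5]
ee_rot: [-0.246, 0.663, 0.246, 0.663]
contact_force: [0.3, 0.3, -0.6]
gripper_width: 68.5
```

Run:
```python
from h import *
plan(374.4,290.6,8,2.28)
o=grab(["stamp"]); T,S=o["top"][0],o["side"][0]
for n in o:
  for r in o[n][1]["stamp"]: print(n,round(r["conf"],2),np.round(r["extent"]))
c=[]
for d,P in((T,[535,395,20]),(S,[535,395,20]),(T,[374,290,20]),(S,[374,290,20])):
    u,v=proj([P],d)[0].astype(int); u=max(u,60); c.append(cv2.resize(d["img"][v-60:v+60,u-60:u+60,::-1],(300,300),interpolation=cv2.INTER_CUBIC))
cv2.imwrite("pics/c4.png",np.vstack([np.hstack(c[:2]),np.hstack(c[2:])]))
ms=[(o[n][1]["stamp"][0]["mask"],o[n][0]) for n in o if o[n][1]["stamp"]]
if ms: print(len(ms),fit("stamp",ms,[535,395,3],[0],None))
```

```text
pos [372.4 288.5 151.5] jaw 2.281 j [ 1.01  0.2  -0.47  0.   -0.89 -1.87] F [ 0.3  0.3 -0.6] w 68.5 t 9.55
 d(m) [0.1435 0.0003 0.0029] w(deg) [ 0.  0. -0.] target jaw 2.28
top 0.96 [102. 201. 131. 220.]
side 0.88 [122. 345. 148. 382.]
2 (array([ 5.34983718e+02,  3.96708040e+02,  4.75888553e+00, -4.15231508e-03]), np.float64(0.14907715810716515))
```

View pics/c4.png

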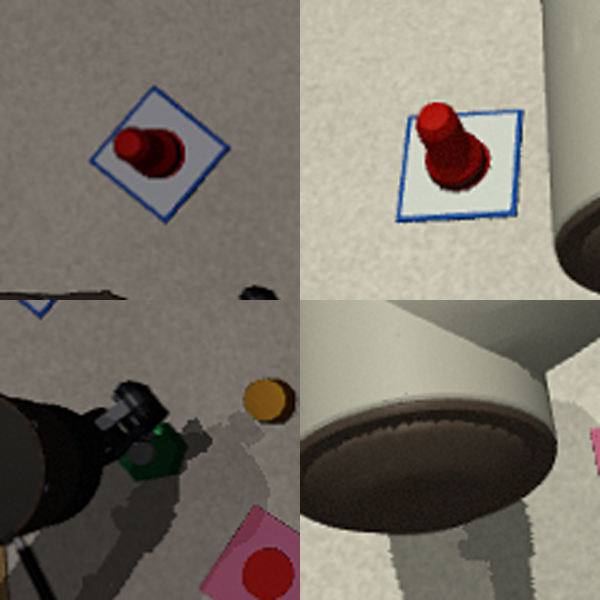

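Call:
arm_command(rows=[{"dx":0.02,"dy":0,"dz":0.003,"wx":0,"wy":0,"wz":0,"gripper":-0.6},{"dx":0.05,"dy":0,"dz":0.003,"wx":0,"wy":0,"wz":0,"gripper":-0.6},{"dx":0.08,"dy":0,"dz":0.003,"wx":0,"wy":0,"wz":0,"gripper":-0.6},{"dx":0.1,"dy":0,"dz":0.003,"wx":0,"wy":0,"wz":0,"gripper":-0.6},{"dx":0.115,"dy":0,"dz":0.003,"wx":0,"wy":0,"wz":0,"gripper":-0.6},{"dx":0.13,"dy":0,"dz":0.003,"wx":0,"wy":0,"wz":0,"gripper":-0.6},{"dx":0.14,"dy":0,"dz":0.003,"wx":0,"wy":0,"wz":0,"gripper":-0.6},{"dx":0.14,"dy":0,"dz":0.003,"wx":0,"wy":0,"wz":0,"gripper":-0.6}])

```text
clock: 10.55
position: [378.4, 293.5, 9.5]
ee_rot: [-0.246, 0.663, 0.245, 0.663]
contact_force: [0.3, -0.4, 0.4]
gripper_width: 68.3
```

Run:
```python
from h import *
plan(374.4,290.6,5,2.28)
T,S=cam("top"),cam("side"); c=[]
for d,P in((T,[374,290,20]),(S,[374,290,20])):
    u,v=proj([P],d)[0].astype(int); u=max(u,60); c.append(cv2.resize(d["img"][v-60:v+60,u-60:u+60,::-1],(400,400),interpolation=cv2.INTER_CUBIC))
cv2.imwrite("pics/c5.png",np.hstack(c))
```

```text
pos [378.4 293.5   9.5] jaw 2.279 j [ 1.    0.44 -0.61  0.   -0.53 -1.87] F [ 0.3 -0.4  0.4] w 68.3 t 10.55
 d(m) [ 0.0045  0.0004 -0.0049] w(deg) [-0.1 -0.   0.1] target jaw 2.28
```

View pics/c5.png

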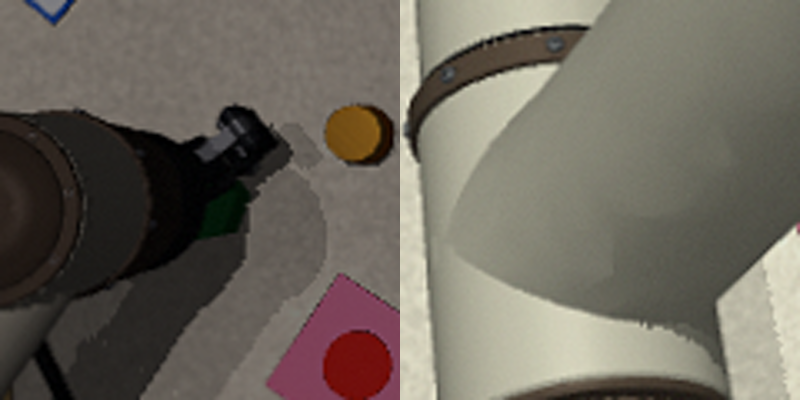

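Call:
arm_command(rows=[{"dx":0.0045,"dy":0,"dz":-0.0045,"wx":0,"wy":0,"wz":0,"gripper":-0.6},{"dx":0.0045,"dy":0,"dz":-0.0045,"wx":0,"wy":0,"wz":0,"gripper":-0.6},{"dx":0.0045,"dy":0,"dz":-0.0045,"wx":0,"wy":0,"wz":0,"gripper":1},{"dx":0.0045,"dy":0,"dz":-0.0045,"wx":0,"wy":0,"wz":0,"gripper":1},{"dx":0.0045,"dy":0,"dz":-0.0045,"wx":0,"wy":0,"wz":0,"gripper":1},{"dx":0.0045,"dy":0,"dz":-0.0045,"wx":0,"wy":0,"wz":0,"gripper":1},{"dx":0.0045,"dy":0,"dz":-0.0045,"wx":0,"wy":0,"wz":0,"gripper":1},{"dx":0.0045,"dy":0,"dz":-0.0045,"wx":0,"wy":0,"wz":0,"gripper":1}])

```text
clock: 11.45
position: [375.5, 291.5, 7.3]
ee_rot: [-0.245, 0.662, 0.246, 0.664]
contact_force: [-0.2, 0.1, 6.0]
gripper_width: 41.3
```

Run:
```python
from h import *
plan(374.4,290.6,145,2.28)
```

```text
pos [375.5 291.5   7.3] jaw 2.28 j [ 1.    0.44 -0.62  0.   -0.51 -1.87] F [-0.2  0.1  6. ] w 41.3 t 11.45
 d(m) [-0.1377  0.     -0.001 ] w(deg) [-0.   0.2  0. ] target jaw 2.28
```

Call:
arm_command(rows=[{"dx":-0.01,"dy":0,"dz":0.0,"wx":0,"wy":0,"wz":0,"gripper":1},{"dx":-0.03,"dy":0,"dz":0.0,"wx":0,"wy":0,"wz":0,"gripper":1},{"dx":-0.06,"dy":0,"dz":0.0,"wx":0,"wy":0,"wz":0,"gripper":1},{"dx":-0.09,"dy":0,"dz":0.0,"wx":0,"wy":0,"wz":0,"gripper":1},{"dx":-0.115,"dy":0,"dz":0.0,"wx":0,"wy":0,"wz":0,"gripper":1},{"dx":-0.13,"dy":0,"dz":0.0,"wx":0,"wy":0,"wz":0,"gripper":1},{"dx":-0.138,"dy":0,"dz":0.0,"wx":0,"wy":0,"wz":0,"gripper":1},{"dx":-0.138,"dy":0,"dz":0.0,"wx":0,"wy":0,"wz":0,"gripper":1}])

```text
clock: 12.25
position: [375.1, 291.4, 146.0]
ee_rot: [-0.245, 0.662, 0.246, 0.665]
contact_force: [0.3, 0.7, -2.8]
gripper_width: 40.9
```

Run:
```python
from h import *
plan(635.4,209.2,140,2.48)
```

```text
pos [375.1 291.4 146. ] jaw 2.28 j [ 1.    0.22 -0.48  0.   -0.87 -1.87] F [ 0.3  0.7 -2.8] w 40.9 t 12.25
 d(m) [ 0.0066 -0.2318  0.1441] w(deg) [-11.5   0.3   0. ] target jaw 2.48
```

Call:
arm_command(rows=[{"dx":0.001,"dy":-0.02,"dz":0.013,"wx":-2,"wy":0,"wz":0,"gripper":1},{"dx":0.002,"dy":-0.055,"dz":0.034,"wx":-4,"wy":0,"wz":0,"gripper":1},{"dx":0.003,"dy":-0.092,"dz":0.057,"wx":-6,"wy":0,"wz":0,"gripper":1},{"dx":0.004,"dy":-0.13,"dz":0.081,"wx":-8,"wy":0,"wz":0,"gripper":1},{"dx":0.005,"dy":-0.168,"dz":0.104,"wx":-10,"wy":0.1,"wz":0,"gripper":1},{"dx":0.006,"dy":-0.203,"dz":0.126,"wx":-11.5,"wy":0.2,"wz":0,"gripper":1},{"dx":0.006,"dy":-0.226,"dz":0.14,"wx":-11.5,"wy":0.3,"wz":0,"gripper":1},{"dx":0.006,"dy":-0.232,"dz":0.144,"wx":-11.5,"wy":0.3,"wz":0,"gripper":1}])

```text
clock: 13.05
position: [637.0, 207.2, 137.2]
ee_rot: [-0.31, 0.637, 0.309, 0.634]
contact_force: [-0.7, 0.8, -3.0]
gripper_width: 41.0
```

Run:
```python
from h import *
plan(635.4,209.2,50,2.48)
```

```text
pos [637.  207.2 137.2] jaw 2.477 j [ 0.56  0.53  0.01  0.   -1.05 -1.22] F [-0.7  0.8 -3. ] w 41.0 t 13.05
 d(m) [0.0872 0.0024 0.001 ] w(deg) [-0.2 -0.2 -0.1] target jaw 2.48
```

Call:
arm_command(rows=[{"dx":0.01,"dy":0.002,"dz":0.001,"wx":0,"wy":-0.1,"wz":0,"gripper":1},{"dx":0.03,"dy":0.002,"dz":0.001,"wx":0,"wy":-0.1,"wz":0,"gripper":1},{"dx":0.055,"dy":0.002,"dz":0.001,"wx":0,"wy":-0.1,"wz":0,"gripper":1},{"dx":0.08,"dy":0.002,"dz":0.001,"wx":0,"wy":-0.1,"wz":0,"gripper":1},{"dx":0.1,"dy":0.002,"dz":0.001,"wx":0,"wy":-0.1,"wz":0,"gripper":1},{"dx":0.11,"dy":0.002,"dz":0.001,"wx":0,"wy":-0.1,"wz":0,"gripper":1},{"dx":0.115,"dy":0.002,"dz":0.001,"wx":0,"wy":-0.1,"wz":0,"gripper":1},{"dx":0.115,"dy":0.002,"dz":0.001,"wx":0,"wy":-0.1,"wz":0,"gripper":1}])

```text
clock: 13.85
position: [634.9, 209.2, 21.6]
ee_rot: [-0.31, 0.637, 0.31, 0.634]
contact_force: [-0.2, -0.4, -3.6]
gripper_width: 40.9
```

Run:
```python
from h import *
plan(635.4,209.2,11,2.48)
T,S=cam("top"),cam("side"); c=[]
for d,P in((T,[635,209,20]),(S,[635,209,20])):
    u,v=proj([P],d)[0].astype(int); u=max(u,60); c.append(cv2.resize(d["img"][v-60:v+60,u-60:u+60,::-1],(400,400),interpolation=cv2.INTER_CUBIC))
cv2.imwrite("pics/c6.png",np.hstack(c))
```

```text
pos [634.9 209.2  21.6] jaw 2.478 j [ 0.56  0.65 -0.1  -0.   -0.82 -1.22] F [-0.2 -0.4 -3.6] w 40.9 t 13.85
 d(m) [ 0.0106 -0.0003  0.0004] w(deg) [-0.1 -0.2 -0.1] target jaw 2.48
```

View pics/c6.png

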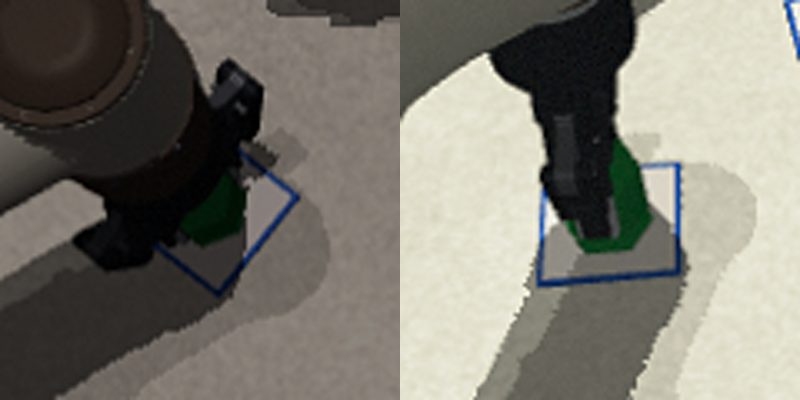

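Call:
arm_command(rows=[{"dx":0.005,"dy":0,"dz":0,"wx":0,"wy":-0.2,"wz":0,"gripper":1},{"dx":0.009,"dy":0,"dz":0,"wx":0,"wy":-0.2,"wz":0,"gripper":1},{"dx":0.0105,"dy":0,"dz":0,"wx":0,"wy":-0.2,"wz":0,"gripper":1},{"dx":0.011,"dy":0,"dz":0,"wx":0,"wy":-0.2,"wz":0,"gripper":1},{"dx":0.011,"dy":0,"dz":0,"wx":0,"wy":-0.2,"wz":0,"gripper":1},{"dx":0.011,"dy":0,"dz":0,"wx":0,"wy":-0.2,"wz":0,"gripper":0},{"dx":0.011,"dy":0,"dz":0,"wx":0,"wy":-0.2,"wz":0,"gripper":-0.4},{"dx":0.011,"dy":0,"dz":0,"wx":0,"wy":-0.2,"wz":0,"gripper":-0.7}])

```text
clock: 14.75
position: [636.7, 209.7, 13.1]
ee_rot: [-0.309, 0.634, 0.31, 0.637]
contact_force: [-0.9, 0.4, 0.2]
gripper_width: 70.1
```

Call:
arm_command(rows=[{"dx":0,"dy":0,"dz":0,"wx":0,"wy":0,"wz":0,"gripper":-0.7},{"dx":0,"dy":0,"dz":0,"wx":0,"wy":0,"wz":0,"gripper":-0.7},{"dx":-0.01,"dy":0,"dz":0,"wx":0,"wy":0,"wz":0,"gripper":-0.7},{"dx":-0.03,"dy":0,"dz":0,"wx":0,"wy":0,"wz":0,"gripper":-0.7},{"dx":-0.06,"dy":0,"dz":0,"wx":0,"wy":0,"wz":0,"gripper":-0.7},{"dx":-0.09,"dy":0,"dz":0,"wx":0,"wy":0,"wz":0,"gripper":-0.7},{"dx":-0.12,"dy":0,"dz":0,"wx":0,"wy":0,"wz":0,"gripper":-0.7},{"dx":-0.135,"dy":0,"dz":0,"wx":0,"wy":0,"wz":0,"gripper":-0.7}])

```text
clock: 15.55
position: [637.8, 209.8, 152.6]
ee_rot: [-0.31, 0.632, 0.31, 0.639]
contact_force: [0.7, 0.4, -0.4]
gripper_width: 72.7
```

Run:
```python
from h import *
plan(447,103.5,150,0.17); plan(447,103.5,150,1.74)
```

```text
pos [637.8 209.8 152.6] jaw 2.478 j [ 0.56  0.52  0.02 -0.   -1.06 -1.22] F [ 0.7  0.4 -0.4] w 72.7 t 15.55
 d(m) [ 0.0004  0.0849 -0.2012] w(deg) [-47.7   0.4   0.4] target jaw 3.312
pos [637.8 209.8 152.6] jaw 2.478 j [ 0.56  0.52  0.02 -0.   -1.06 -1.22] F [ 0.7  0.4 -0.4] w 72.7 t 15.55
 d(m) [ 0.0004  0.0849 -0.2012] w(deg) [42.3  0.6 -0. ] target jaw 1.74
```

Call:
arm_command(rows=[{"dx":0,"dy":0.01,"dz":-0.02,"wx":-6,"wy":0,"wz":0,"gripper":-0.7},{"dx":0,"dy":0.02,"dz":-0.05,"wx":-13,"wy":0,"wz":0,"gripper":-0.7},{"dx":0,"dy":0.035,"dz":-0.085,"wx":-20,"wy":0.1,"wz":0.1,"gripper":-0.7},{"dx":0,"dy":0.05,"dz":-0.12,"wx":-27,"wy":0.2,"wz":0.2,"gripper":-0.7},{"dx":0,"dy":0.065,"dz":-0.155,"wx":-34,"wy":0.3,"wz":0.3,"gripper":-0.7},{"dx":0,"dy":0.078,"dz":-0.185,"wx":-41,"wy":0.4,"wz":0.4,"gripper":-0.7},{"dx":0,"dy":0.085,"dz":-0.201,"wx":-47.7,"wy":0.4,"wz":0.4,"gripper":-0.7},{"dx":0,"dy":0.085,"dz":-0.201,"wx":-47.7,"wy":0.4,"wz":0.4,"gripper":-0.7}])

```text
clock: 16.35
position: [445.1, 102.6, 151.4]
ee_rot: [-0.541, 0.455, 0.541, 0.456]
contact_force: [0.0, 0.3, -0.4]
gripper_width: 72.6
```

Run:
```python
from h import *
plan(447,103.5,16,0.17)
o=grab(["weight","magnifier"]); T,S=o["top"][0],o["side"][0]
ms=[(o[n][1]["weight"][0]["mask"],o[n][0]) for n in o if o[n][1]["weight"]]
for n in o:
    for k in o[n][1]:
        for r in o[n][1][k]: print(n,k,round(r["conf"],2),np.round(r["extent"]))
if ms: print(fit("weight",ms,[635,209,3],[0.2,0.4,.6]))
c=[]
for d,P in((T,[635,209,20]),(S,[635,209,20]),(T,[447,103,20]),(S,[447,103,20])):
    u,v=proj([P],d)[0].astype(int); u=max(u,60); c.append(cv2.resize(d["img"][v-60:v+60,u-60:u+60,::-1],(300,300),interpolation=cv2.INTER_CUBIC))
cv2.imwrite("pics/c7.png",np.vstack([np.hstack(c[:2]),np.hstack(c[2:])]))
```

```text
pos [445.1 102.6 151.4] jaw -2.972 j [ 0.58  0.18 -0.51 -0.   -0.88 -0.41] F [ 0.   0.3 -0.4] w 72.6 t 16.35
 d(m) [ 0.1354 -0.0019  0.0004] w(deg) [0.  0.1 0.1] target jaw -2.972
top weight 0.85 [205. 150. 225. 176.]
top magnifier 0.49 [273. 246. 275. 267.]
top magnifier 0.47 [205. 146. 228. 175.]
side weight 0.98 [177. 254. 207. 283.]
side weight 0.75 [414. 202. 432. 230.]
side magnifier 0.59 [285. 279. 317. 315.]
(array([6.35556026e+02, 2.09140128e+02, 1.36167146e+00, 3.52159348e-01]), np.float64(0.16206388705499974))
```

View pics/c7.png

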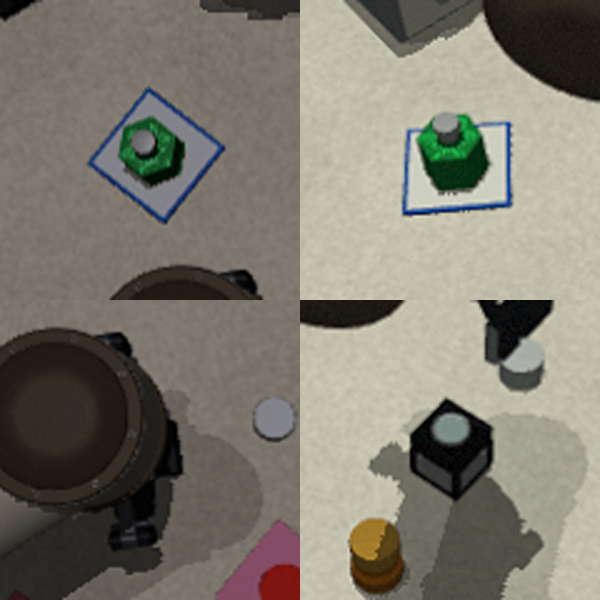

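Call:
arm_command(rows=[{"dx":0.02,"dy":0,"dz":0,"wx":0,"wy":0,"wz":0,"gripper":-0.6},{"dx":0.05,"dy":0,"dz":0,"wx":0,"wy":0,"wz":0,"gripper":-0.6},{"dx":0.075,"dy":0,"dz":0,"wx":0,"wy":0,"wz":0,"gripper":-0.6},{"dx":0.09,"dy":0,"dz":0,"wx":0,"wy":0,"wz":0,"gripper":-0.6},{"dx":0.095,"dy":0,"dz":0,"wx":0,"wy":0,"wz":0,"gripper":-0.6},{"dx":0.095,"dy":0,"dz":0,"wx":0,"wy":0,"wz":0,"gripper":-0.6},{"dx":0.095,"dy":0,"dz":0,"wx":0,"wy":0,"wz":0,"gripper":-0.6},{"dx":0.095,"dy":0,"dz":0,"wx":0,"wy":0,"wz":0,"gripper":-0.6}])

```text
clock: 17.45
position: [448.7, 104.8, 56.3]
ee_rot: [0.541, -0.455, -0.54, -0.457]
contact_force: [0.8, -0.0, -0.3]
gripper_width: 68.5
```

Run:
```python
from h import *
plan(447,103.5,14,0.17)
S=cam("side")
u,v=proj([[447,103,40]],S)[0].astype(int); cv2.imwrite("pics/c8.png",cv2.resize(S["img"][v-60:v+60,u-60:u+60,::-1],(500,500),interpolation=cv2.INTER_CUBIC))
```

```text
pos [448.7 104.8  56.3] jaw -2.973 j [ 0.58  0.33 -0.61 -0.   -0.63 -0.41] F [ 0.8 -0.  -0.3] w 68.5 t 17.45
 d(m) [ 0.0423  0.002  -0.001 ] w(deg) [-0.1  0.1  0.2] target jaw -2.972
```

View pics/c8.png

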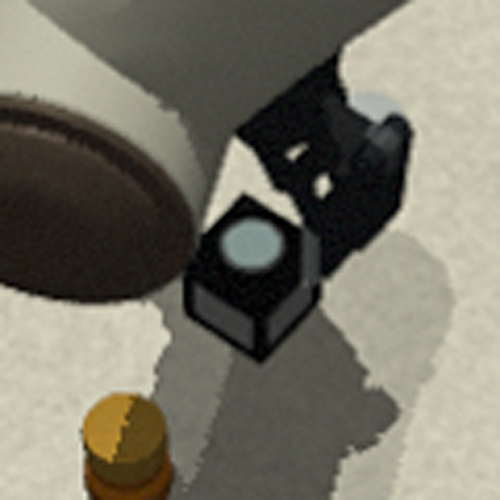

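Call:
arm_command(rows=[{"dx":0.015,"dy":0.002,"dz":-0.001,"wx":0,"wy":0,"wz":0,"gripper":-0.6},{"dx":0.03,"dy":0.002,"dz":-0.001,"wx":0,"wy":0,"wz":0,"gripper":-0.6},{"dx":0.04,"dy":0.002,"dz":-0.001,"wx":0,"wy":0,"wz":0,"gripper":-0.6},{"dx":0.043,"dy":0.002,"dz":-0.001,"wx":0,"wy":0,"wz":0,"gripper":-0.6},{"dx":0.043,"dy":0.002,"dz":-0.001,"wx":0,"wy":0,"wz":0,"gripper":-0.6},{"dx":0.043,"dy":0.002,"dz":-0.001,"wx":0,"wy":0,"wz":0,"gripper":1},{"dx":0.043,"dy":0.002,"dz":-0.001,"wx":0,"wy":0,"wz":0,"gripper":1},{"dx":0.043,"dy":0.002,"dz":-0.001,"wx":0,"wy":0,"wz":0,"gripper":1}])

```text
clock: 18.3
position: [447.6, 103.9, 14.1]
ee_rot: [0.541, -0.454, -0.54, -0.458]
contact_force: [-0.3, 0.7, 4.2]
gripper_width: 41.3
```

Call:
arm_command(rows=[{"dx":0,"dy":0,"dz":0,"wx":0,"wy":0,"wz":0,"gripper":1},{"dx":0,"dy":0,"dz":0,"wx":0,"wy":0,"wz":0,"gripper":1},{"dx":0,"dy":0,"dz":0,"wx":0,"wy":0,"wz":0,"gripper":1},{"dx":0,"dy":0,"dz":0,"wx":0,"wy":0,"wz":0,"gripper":1},{"dx":0,"dy":0,"dz":0,"wx":0,"wy":0,"wz":0,"gripper":1},{"dx":0,"dy":0,"dz":0,"wx":0,"wy":0,"wz":0,"gripper":1},{"dx":0,"dy":0,"dz":0,"wx":0,"wy":0,"wz":0,"gripper":1},{"dx":0,"dy":0,"dz":0,"wx":0,"wy":0,"wz":0,"gripper":1}])

```text
clock: 19.1
position: [447.5, 103.8, 14.1]
ee_rot: [0.541, -0.454, -0.54, -0.458]
contact_force: [-0.9, 0.2, 2.1]
gripper_width: 41.1
```

Gripped at 41 mm, so it has the head. Lift.

Call:
arm_command(rows=[{"dx":-0.01,"dy":0,"dz":0.0,"wx":0,"wy":0,"wz":0,"gripper":1},{"dx":-0.03,"dy":0,"dz":0.0,"wx":0,"wy":0,"wz":0,"gripper":1},{"dx":-0.06,"dy":0,"dz":0.0,"wx":0,"wy":0,"wz":0,"gripper":1},{"dx":-0.09,"dy":0,"dz":0.0,"wx":0,"wy":0,"wz":0,"gripper":1},{"dx":-0.115,"dy":0,"dz":0.0,"wx":0,"wy":0,"wz":0,"gripper":1},{"dx":-0.13,"dy":0,"dz":0.0,"wx":0,"wy":0,"wz":0,"gripper":1},{"dx":-0.135,"dy":0,"dz":0.0,"wx":0,"wy":0,"wz":0,"gripper":1},{"dx":-0.135,"dy":0,"dz":0.0,"wx":0,"wy":0,"wz":0,"gripper":1}])

```text
clock: 19.9
position: [447.0, 103.5, 149.8]
ee_rot: [0.541, -0.454, -0.54, -0.458]
contact_force: [0.6, 0.8, -0.3]
gripper_width: 41.1
```

Run:
```python
from h import *
plan(649.5,13.2,150,-0.5)
```

```text
pos [447.  103.5 149.8] jaw -2.973 j [ 0.58  0.18 -0.51 -0.   -0.87 -0.41] F [ 0.6  0.8 -0.3] w 41.1 t 19.9
 d(m) [ 0.0005 -0.1844 -0.1231] w(deg) [38.3  0.3  0.3] target jaw -3.642
```

Call:
arm_command(rows=[{"dx":0,"dy":-0.015,"dz":-0.01,"wx":4,"wy":0,"wz":0,"gripper":1},{"dx":0,"dy":-0.04,"dz":-0.027,"wx":10,"wy":0,"wz":0,"gripper":1},{"dx":0,"dy":-0.07,"dz":-0.047,"wx":16,"wy":0,"wz":0,"gripper":1},{"dx":0,"dy":-0.1,"dz":-0.067,"wx":22,"wy":0.1,"wz":0.1,"gripper":1},{"dx":0,"dy":-0.13,"dz":-0.087,"wx":28,"wy":0.2,"wz":0.2,"gripper":1},{"dx":0,"dy":-0.16,"dz":-0.107,"wx":34,"wy":0.3,"wz":0.3,"gripper":1},{"dx":0,"dy":-0.18,"dz":-0.12,"wx":38.3,"wy":0.3,"wz":0.3,"gripper":1},{"dx":0,"dy":-0.184,"dz":-0.123,"wx":38.3,"wy":0.3,"wz":0.3,"gripper":1}])

```text
clock: 20.7
position: [650.2, 11.9, 147.6]
ee_rot: [-0.36, 0.61, 0.36, 0.607]
contact_force: [0.1, 0.6, -0.7]
gripper_width: 41.1
```

Call:
arm_command(rows=[{"dx":0.01,"dy":0,"dz":0,"wx":0,"wy":0,"wz":0,"gripper":1},{"dx":0.03,"dy":0,"dz":0,"wx":0,"wy":0,"wz":0,"gripper":1},{"dx":0.055,"dy":0,"dz":0,"wx":0,"wy":0,"wz":0,"gripper":1},{"dx":0.08,"dy":0,"dz":0,"wx":0,"wy":0,"wz":0,"gripper":1},{"dx":0.1,"dy":0,"dz":0,"wx":0,"wy":0,"wz":0,"gripper":1},{"dx":0.11,"dy":0,"dz":0,"wx":0,"wy":0,"wz":0,"gripper":1},{"dx":0.115,"dy":0,"dz":0,"wx":0,"wy":0,"wz":0,"gripper":1},{"dx":0.115,"dy":0,"dz":0,"wx":0,"wy":0,"wz":0,"gripper":1}])

```text
clock: 21.5
position: [649.2, 12.0, 32.2]
ee_rot: [-0.36, 0.61, 0.361, 0.607]
contact_force: [-0.5, 0.2, -0.1]
gripper_width: 41.1
```

Run:
```python
from h import *
plan(649.5,13.2,17.5,-0.5)
T,S=cam("top"),cam("side"); c=[]
for d,P in((T,[649,13,20]),(S,[649,13,20])):
    u,v=proj([P],d)[0].astype(int); u=max(u,60); c.append(cv2.resize(d["img"][v-60:v+60,u-60:u+60,::-1],(400,400),interpolation=cv2.INTER_CUBIC))
cv2.imwrite("pics/c9.png",np.hstack(c))
```

```text
pos [649.2  12.   32.2] jaw 2.64 j [ 0.27  0.62 -0.15  0.   -0.81 -0.77] F [-0.5  0.2 -0.1] w 41.1 t 21.5
 d(m) [0.0147 0.0003 0.0012] w(deg) [-0.1 -0.2 -0.2] target jaw 2.642
```

View pics/c9.png

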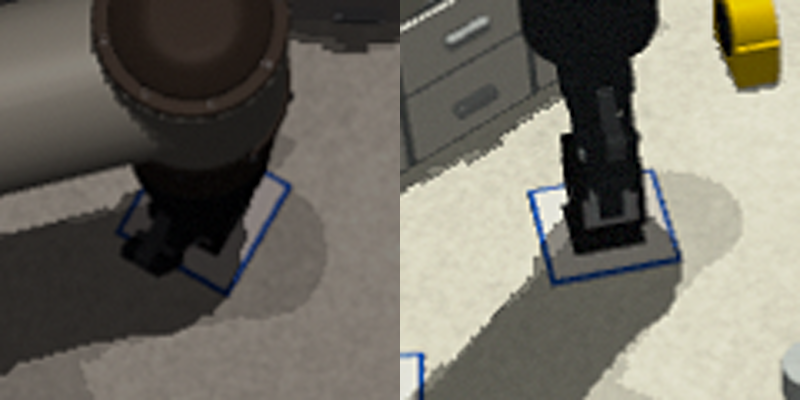

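Aligned. Lower 14.5 mm and release.

Call:
arm_command(rows=[{"dx":0.006,"dy":0,"dz":0.001,"wx":0,"wy":-0.2,"wz":-0.2,"gripper":1},{"dx":0.011,"dy":0,"dz":0.001,"wx":0,"wy":-0.2,"wz":-0.2,"gripper":1},{"dx":0.014,"dy":0,"dz":0.001,"wx":0,"wy":-0.2,"wz":-0.2,"gripper":1},{"dx":0.0145,"dy":0,"dz":0.001,"wx":0,"wy":-0.2,"wz":-0.2,"gripper":1},{"dx":0.0145,"dy":0,"dz":0.001,"wx":0,"wy":-0.2,"wz":-0.2,"gripper":1},{"dx":0.0145,"dy":0,"dz":0.001,"wx":0,"wy":-0.2,"wz":-0.2,"gripper":0},{"dx":0.0145,"dy":0,"dz":0.001,"wx":0,"wy":-0.2,"wz":-0.2,"gripper":-0.3},{"dx":0.0145,"dy":0,"dz":0.001,"wx":0,"wy":-0.2,"wz":-0.2,"gripper":-0.6}])

```text
clock: 22.4
position: [651.0, 12.9, 19.4]
ee_rot: [-0.361, 0.607, 0.36, 0.609]
contact_force: [0.9, -0.0, 0.2]
gripper_width: 67.4
```

Call:
arm_command(rows=[{"dx":0,"dy":0,"dz":0,"wx":0,"wy":0,"wz":0,"gripper":-0.6},{"dx":0,"dy":0,"dz":0,"wx":0,"wy":0,"wz":0,"gripper":-0.6},{"dx":-0.01,"dy":0,"dz":0,"wx":0,"wy":0,"wz":0,"gripper":-0.6},{"dx":-0.03,"dy":0,"dz":0,"wx":0,"wy":0,"wz":0,"gripper":-0.6},{"dx":-0.06,"dy":0,"dz":0,"wx":0,"wy":0,"wz":0,"gripper":-0.6},{"dx":-0.09,"dy":0,"dz":0,"wx":0,"wy":0,"wz":0,"gripper":-0.6},{"dx":-0.12,"dy":0,"dz":0,"wx":0,"wy":0,"wz":0,"gripper":-0.6},{"dx":-0.135,"dy":0,"dz":0,"wx":0,"wy":0,"wz":0,"gripper":-0.6}])

```text
clock: 23.2
position: [652.1, 13.0, 158.9]
ee_rot: [-0.362, 0.605, 0.359, 0.611]
contact_force: [0.1, 0.3, -0.1]
gripper_width: 68.4
```

Run:
```python
from h import *
plan(400,-100,160,0.55); 
import pickle
o=pickle.load(open("d0.pkl","rb")); T,S=o["top"][0],o["side"][0]
# colour-based tape mask (yellow) to check yaw
for d,ex in((T,o["top"][1]["tape"][1]["extent"]),(S,o["side"][1]["tape"][1]["extent"])):
    pass
ms=[]
for n,d in(("top",T),("side",S)):
    r=o[n][1]["tape"][1]; l,t,R,b=[int(v) for v in r["extent"]]
    g=np.full((480,640),cv2.GC_BGD,np.uint8); g[t-5:b+6,l-5:R+6]=cv2.GC_PR_BGD; g[r["mask"]]=cv2.GC_PR_FGD
    hsv=cv2.cvtColor(d["img"],cv2.COLOR_RGB2HSV); 
    cv2.grabCut(d["img"],g,None,np.zeros((1,65)),np.zeros((1,65)),4,cv2.GC_INIT_WITH_MASK); m=(g==1)|(g==3); print(n,m.sum(),r["mask"].sum()); ms.append((m,d))
for z in(None,0): print(fit("tape",ms,[610,-210,0],np.radians([100,120,140]),z))
```

```text
pos [652.1  13.  158.9] jaw 2.641 j [ 0.27  0.48 -0.03  0.   -1.05 -0.77] F [ 0.1  0.3 -0.1] w 68.4 t 23.2
 d(m) [-0.0036  0.1668 -0.2201] w(deg) [-60.2   0.    0.6] target jaw 3.692
top 602 528
side 526 492
(array([ 6.08747430e+02, -2.07841012e+02, -1.93413844e-01,  2.11577002e+00]), np.float64(0.16695632690404616))
(array([ 608.53615247, -207.89901418,    0.        ,    2.11136521]), np.float64(0.1643179511236763))
```

Run:
```python
from h import *
plan(609,-208.5,150,0.545)
```

```text
pos [652.1  13.  158.9] jaw 2.641 j [ 0.27  0.48 -0.03  0.   -1.05 -0.77] F [ 0.1  0.3 -0.1] w 68.4 t 23.2
 d(m) [ 0.0083 -0.0685 -0.215 ] w(deg) [-59.9   0.    0.6] target jaw 3.687
```

Call:
arm_command(rows=[{"dx":0,"dy":-0.006,"dz":-0.02,"wx":-8,"wy":0,"wz":0,"gripper":-0.5},{"dx":0.001,"dy":-0.017,"dz":-0.053,"wx":-16,"wy":0,"wz":0,"gripper":-0.5},{"dx":0.002,"dy":-0.028,"dz":-0.088,"wx":-24,"wy":0,"wz":0.1,"gripper":-0.5},{"dx":0.004,"dy":-0.04,"dz":-0.124,"wx":-32,"wy":0,"wz":0.2,"gripper":-0.5},{"dx":0.006,"dy":-0.051,"dz":-0.16,"wx":-40,"wy":0,"wz":0.4,"gripper":-0.5},{"dx":0.008,"dy":-0.061,"dz":-0.19,"wx":-48,"wy":0,"wz":0.5,"gripper":-0.5},{"dx":0.008,"dy":-0.067,"dz":-0.21,"wx":-55,"wy":0,"wz":0.6,"gripper":-0.5},{"dx":0.008,"dy":-0.0685,"dz":-0.215,"wx":-59.9,"wy":0,"wz":0.6,"gripper":-0.5}])

```text
clock: 24.0
position: [608.2, -210.9, 151.0]
ee_rot: [-0.616, 0.347, 0.616, 0.347]
contact_force: [0.5, 0.4, 0.2]
gripper_width: 63.8
```

Call:
arm_command(rows=[{"dx":0.02,"dy":0,"dz":0,"wx":0,"wy":0,"wz":0,"gripper":-0.5},{"dx":0.045,"dy":0,"dz":0,"wx":0,"wy":0,"wz":0,"gripper":-0.5},{"dx":0.065,"dy":0,"dz":0,"wx":0,"wy":0,"wz":0,"gripper":-0.5},{"dx":0.075,"dy":0,"dz":0,"wx":0,"wy":0,"wz":0,"gripper":-0.5},{"dx":0.08,"dy":0,"dz":0,"wx":0,"wy":0,"wz":0,"gripper":-0.5},{"dx":0.08,"dy":0,"dz":0,"wx":0,"wy":0,"wz":0,"gripper":-0.5},{"dx":0.08,"dy":0,"dz":0,"wx":0,"wy":0,"wz":0,"gripper":-0.5},{"dx":0.08,"dy":0,"dz":0,"wx":0,"wy":0,"wz":0,"gripper":-0.5}])

```text
clock: 24.8
position: [609.0, -211.0, 72.2]
ee_rot: [0.617, -0.346, -0.616, -0.347]
contact_force: [-0.4, 0.6, -1.0]
gripper_width: 64.2
```

Run:
```python
from h import *
plan(609,-208.5,14,0.545)
o=grab(["magnifier"]); T,S=o["top"][0],o["side"][0]
for n in o:
    for k in o[n][1]:
        for r in o[n][1][k]: print(n,k,round(r["conf"],2),np.round(r["extent"]))
ms=[(o[n][1]["magnifier"][0]["mask"],o[n][0]) for n in o if o[n][1]["magnifier"]]
if len(ms)==2: print(fit("magnifier",ms,[650,13,3],[0.8,1.1]))
c=[]
for d,P in((T,[650,13,20]),(S,[650,13,20]),(T,[610,-208,20]),(S,[610,-208,20])):
    u,v=proj([P],d)[0].astype(int); u=max(u,60); c.append(cv2.resize(d["img"][v-60:v+60,u-60:u+60,::-1],(300,300),interpolation=cv2.INTER_CUBIC))
cv2.imwrite("pics/c10.png",np.vstack([np.hstack(c[:2]),np.hstack(c[2:])]))
```

```text
pos [ 609.  -211.    72.2] jaw -2.595 j [-0.08  0.56 -0.13 -0.   -0.88  0.63] F [-0.4  0.6 -1. ] w 64.2 t 24.8
 d(m) [ 0.0582 -0.0012  0.0021] w(deg) [ 0.1 -0.1  0.1] target jaw -2.597
top magnifier 0.76 [302. 146. 322. 176.]
side magnifier 0.66 [256. 192. 277. 225.]
(array([647.87549883,  13.37377616,   2.83464093,   1.03513605]), np.float64(0.42423816562839434))
```

View pics/c10.png

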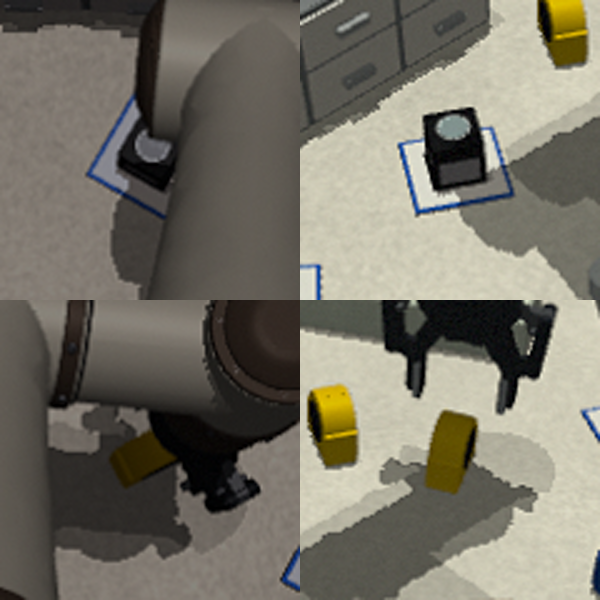

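Call:
arm_command(rows=[{"dx":0.015,"dy":-0.001,"dz":0.002,"wx":0,"wy":0,"wz":0,"gripper":-0.5},{"dx":0.032,"dy":-0.001,"dz":0.002,"wx":0,"wy":0,"wz":0,"gripper":-0.5},{"dx":0.047,"dy":-0.001,"dz":0.002,"wx":0,"wy":0,"wz":0,"gripper":-0.5},{"dx":0.056,"dy":-0.001,"dz":0.002,"wx":0,"wy":0,"wz":0,"gripper":-0.5},{"dx":0.058,"dy":-0.001,"dz":0.002,"wx":0,"wy":0,"wz":0,"gripper":-0.5},{"dx":0.058,"dy":-0.001,"dz":0.002,"wx":0,"wy":0,"wz":0,"gripper":-0.5},{"dx":0.058,"dy":-0.001,"dz":0.002,"wx":0,"wy":0,"wz":0,"gripper":1},{"dx":0.058,"dy":-0.001,"dz":0.002,"wx":0,"wy":0,"wz":0,"gripper":1}])

```text
clock: 25.8
position: [608.9, -208.8, 14.4]
ee_rot: [0.617, -0.346, -0.616, -0.347]
contact_force: [0.7, 0.3, -0.1]
gripper_width: 36.0
```

Call:
arm_command(rows=[{"dx":0,"dy":0,"dz":0,"wx":0,"wy":0,"wz":0,"gripper":1},{"dx":0,"dy":0,"dz":0,"wx":0,"wy":0,"wz":0,"gripper":1},{"dx":0,"dy":0,"dz":0,"wx":0,"wy":0,"wz":0,"gripper":1},{"dx":0,"dy":0,"dz":0,"wx":0,"wy":0,"wz":0,"gripper":1},{"dx":0,"dy":0,"dz":0,"wx":0,"wy":0,"wz":0,"gripper":1},{"dx":0,"dy":0,"dz":0,"wx":0,"wy":0,"wz":0,"gripper":1},{"dx":0,"dy":0,"dz":0,"wx":0,"wy":0,"wz":0,"gripper":1},{"dx":0,"dy":0,"dz":0,"wx":0,"wy":0,"wz":0,"gripper":1}])

```text
clock: 26.6
position: [609.0, -208.7, 14.7]
ee_rot: [0.617, -0.346, -0.616, -0.347]
contact_force: [-1.1, 0.8, 3.5]
gripper_width: 29.4
```

Run:
```python
from h import *
plan(609,-208.5,145,0.545)
S=cam("side"); c=[]
u,v=proj([[610,-208,20]],S)[0].astype(int); c.append(cv2.resize(S["img"][v-60:v+60,u-60:u+60,::-1],(500,500),interpolation=cv2.INTER_CUBIC))
cv2.imwrite("pics/c11.png",c[0])
```

```text
pos [ 609.  -208.7   14.7] jaw -2.595 j [-0.08  0.63 -0.18 -0.   -0.76  0.63] F [-1.1  0.8  3.5] w 29.4 t 26.6
 d(m) [-0.1303 -0.0004  0.    ] w(deg) [ 0.1 -0.1  0.1] target jaw -2.597
```

View pics/c11.png

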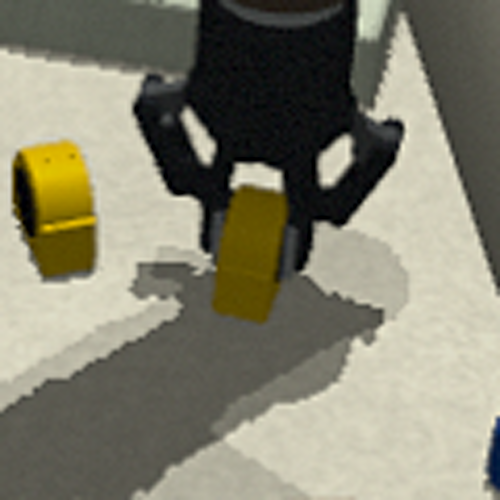

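Call:
arm_command(rows=[{"dx":-0.01,"dy":0,"dz":0.0,"wx":0,"wy":0,"wz":0,"gripper":1},{"dx":-0.03,"dy":0,"dz":0.0,"wx":0,"wy":0,"wz":0,"gripper":1},{"dx":-0.06,"dy":0,"dz":0.0,"wx":0,"wy":0,"wz":0,"gripper":1},{"dx":-0.09,"dy":0,"dz":0.0,"wx":0,"wy":0,"wz":0,"gripper":1},{"dx":-0.115,"dy":0,"dz":0.0,"wx":0,"wy":0,"wz":0,"gripper":1},{"dx":-0.13,"dy":0,"dz":0.0,"wx":0,"wy":0,"wz":0,"gripper":1},{"dx":-0.135,"dy":0,"dz":0.0,"wx":0,"wy":0,"wz":0,"gripper":1},{"dx":-0.135,"dy":0,"dz":0.0,"wx":0,"wy":0,"wz":0,"gripper":1}])

```text
clock: 27.45
position: [608.6, -208.7, 150.0]
ee_rot: [0.617, -0.346, -0.615, -0.347]
contact_force: [-0.6, 0.7, -1.3]
gripper_width: 29.4
```

Run:
```python
from h import *
plan(529.2,-369.9,145,1.086)
```

```text
pos [ 608.6 -208.7  150. ] jaw -2.596 j [-0.08  0.48 -0.06 -0.   -1.03  0.63] F [-0.6  0.7 -1.3] w 29.4 t 27.45
 d(m) [ 0.0047  0.1516 -0.0965] w(deg) [-30.9  -0.1   0.1] target jaw -2.056
```

Call:
arm_command(rows=[{"dx":0,"dy":0.013,"dz":-0.008,"wx":-4,"wy":0,"wz":0,"gripper":1},{"dx":0.001,"dy":0.035,"dz":-0.022,"wx":-9,"wy":0,"wz":0,"gripper":1},{"dx":0.002,"dy":0.06,"dz":-0.038,"wx":-14,"wy":0,"wz":0,"gripper":1},{"dx":0.003,"dy":0.086,"dz":-0.055,"wx":-19,"wy":0,"wz":0,"gripper":1},{"dx":0.004,"dy":0.112,"dz":-0.071,"wx":-24,"wy":0,"wz":0,"gripper":1},{"dx":0.005,"dy":0.135,"dz":-0.086,"wx":-28,"wy":0,"wz":0,"gripper":1},{"dx":0.005,"dy":0.149,"dz":-0.095,"wx":-31,"wy":0,"wz":0,"gripper":1},{"dx":0.005,"dy":0.1516,"dz":-0.0965,"wx":-31,"wy":0,"wz":0,"gripper":1}])

```text
clock: 28.25
position: [527.2, -371.2, 142.5]
ee_rot: [-0.686, 0.17, 0.686, 0.171]
contact_force: [-0.1, -0.3, -2.2]
gripper_width: 29.8
```

Call:
arm_command(rows=[{"dx":0.01,"dy":0,"dz":0,"wx":0,"wy":0,"wz":0,"gripper":1},{"dx":0.03,"dy":0,"dz":0,"wx":0,"wy":0,"wz":0,"gripper":1},{"dx":0.055,"dy":0,"dz":0,"wx":0,"wy":0,"wz":0,"gripper":1},{"dx":0.08,"dy":0,"dz":0,"wx":0,"wy":0,"wz":0,"gripper":1},{"dx":0.1,"dy":0,"dz":0,"wx":0,"wy":0,"wz":0,"gripper":1},{"dx":0.11,"dy":0,"dz":0,"wx":0,"wy":0,"wz":0,"gripper":1},{"dx":0.112,"dy":0,"dz":0,"wx":0,"wy":0,"wz":0,"gripper":1},{"dx":0.112,"dy":0,"dz":0,"wx":0,"wy":0,"wz":0,"gripper":1}])

```text
clock: 29.05
position: [527.6, -370.6, 30.4]
ee_rot: [-0.686, 0.17, 0.687, 0.171]
contact_force: [-0.4, -0.4, -1.5]
gripper_width: 29.8
```

Run:
```python
from h import *
plan(529.2,-369.9,18,1.086)
T,S=cam("top"),cam("side"); c=[]
for d,P in((T,[529,-370,20]),(S,[529,-370,20])):
    u,v=proj([P],d)[0].astype(int); u=max(u,60); c.append(cv2.resize(d["img"][v-60:v+60,u-60:u+60,::-1],(400,400),interpolation=cv2.INTER_CUBIC))
cv2.imwrite("pics/c12.png",np.hstack(c))
```

```text
pos [ 527.6 -370.6   30.4] jaw -2.057 j [-0.36  0.61 -0.16 -0.   -0.8   1.45] F [-0.4 -0.4 -1.5] w 29.8 t 29.05
 d(m) [ 0.0124 -0.0014 -0.0011] w(deg) [-0.1  0.1  0.1] target jaw -2.056
```

View pics/c12.png

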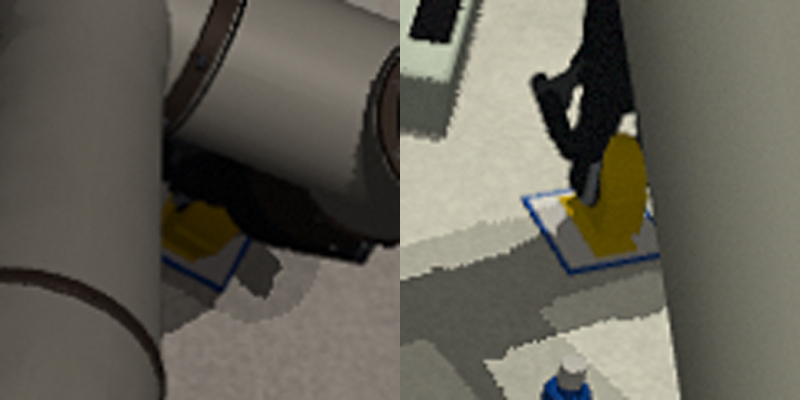

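Looks right. Lower 12.5 mm and release.

Call:
arm_command(rows=[{"dx":0.005,"dy":-0.0014,"dz":-0.001,"wx":0,"wy":0,"wz":0,"gripper":1},{"dx":0.01,"dy":-0.0014,"dz":-0.001,"wx":0,"wy":0,"wz":0,"gripper":1},{"dx":0.0123,"dy":-0.0014,"dz":-0.001,"wx":0,"wy":0,"wz":0,"gripper":1},{"dx":0.0125,"dy":-0.0014,"dz":-0.001,"wx":0,"wy":0,"wz":0,"gripper":1},{"dx":0.0125,"dy":-0.0014,"dz":-0.001,"wx":0,"wy":0,"wz":0,"gripper":1},{"dx":0.0125,"dy":-0.0014,"dz":-0.001,"wx":0,"wy":0,"wz":0,"gripper":0.2},{"dx":0.0125,"dy":-0.0014,"dz":-0.001,"wx":0,"wy":0,"wz":0,"gripper":-0.1},{"dx":0.0125,"dy":-0.0014,"dz":-0.001,"wx":0,"wy":0,"wz":0,"gripper":-0.5}])

```text
clock: 29.95
position: [530.0, -370.5, 19.6]
ee_rot: [0.687, -0.17, -0.685, -0.171]
contact_force: [0.9, 0.5, -0.0]
gripper_width: 59.8
```

Call:
arm_command(rows=[{"dx":0,"dy":0,"dz":0,"wx":0,"wy":0,"wz":0,"gripper":-0.5},{"dx":0,"dy":0,"dz":0,"wx":0,"wy":0,"wz":0,"gripper":-0.5},{"dx":-0.01,"dy":0,"dz":0,"wx":0,"wy":0,"wz":0,"gripper":-0.5},{"dx":-0.03,"dy":0,"dz":0,"wx":0,"wy":0,"wz":0,"gripper":-0.5},{"dx":-0.06,"dy":0,"dz":0,"wx":0,"wy":0,"wz":0,"gripper":-0.5},{"dx":-0.1,"dy":0,"dz":0,"wx":0,"wy":0,"wz":0,"gripper":-0.5},{"dx":-0.15,"dy":0,"dz":0,"wx":0,"wy":0,"wz":0,"gripper":-0.5},{"dx":-0.18,"dy":0,"dz":0,"wx":0,"wy":0,"wz":0,"gripper":-0.5}])

```text
clock: 30.75
position: [530.6, -371.4, 205.2]
ee_rot: [0.69, -0.17, -0.683, -0.17]
contact_force: [0.2, -0.9, 0.2]
gripper_width: 64.1
```

Run:
```python
from h import *
plan(300,-480,260)
```

```text
pos [ 530.6 -371.4  205.2] jaw -2.056 j [-0.36  0.44  0.02  0.   -1.15  1.45] F [ 0.2 -0.9  0.2] w 64.1 t 30.75
 d(m) [-0.0564  0.2036  0.1528] w(deg) [-0.  -0.5  0.1] target jaw -2.056
```

Call:
arm_command(rows=[{"dx":-0.01,"dy":0.016,"dz":0.012,"wx":0,"wy":0,"wz":0,"gripper":-0.5},{"dx":-0.03,"dy":0.045,"dz":0.034,"wx":0,"wy":0,"wz":0,"gripper":-0.5},{"dx":-0.045,"dy":0.08,"dz":0.06,"wx":0,"wy":0,"wz":0,"gripper":-0.5},{"dx":-0.055,"dy":0.115,"dz":0.086,"wx":0,"wy":0,"wz":0,"gripper":-0.5},{"dx":-0.056,"dy":0.15,"dz":0.112,"wx":0,"wy":0,"wz":0,"gripper":-0.5},{"dx":-0.056,"dy":0.18,"dz":0.135,"wx":0,"wy":0,"wz":0,"gripper":-0.5},{"dx":-0.056,"dy":0.2,"dz":0.15,"wx":0,"wy":0,"wz":0,"gripper":-0.5},{"dx":-0.056,"dy":0.204,"dz":0.153,"wx":0,"wy":0,"wz":0,"gripper":-0.5}])

```text
clock: 31.55
position: [296.0, -480.6, 259.4]
ee_rot: [0.689, -0.172, -0.683, -0.171]
contact_force: [0.6, -0.3, 1.0]
gripper_width: 63.8
```

Run:
```python
from h import *
Q=["stamp","magnifier","tape","weight","jar","oil"]
o=grab(Q); T,S=o["top"][0],o["side"][0]
E={"stamp":[535,395],"magnifier":[649.6,13.1],"tape":[529.2,-369.9],"weight":[635.3,209.2],"jar":[416.5,199],"oil":[425.7,-204.5]}
Y={"stamp":[0],"magnifier":[.9,1.2],"tape":[-.5,-.3],"weight":[.2,.5],"jar":[0],"oil":[0]}
for k in Q:
    ms=[]
    for n in o:
        t=proj([[*E[k],25]],o[n][0])[0]
        c=[r for r in o[n][1][k] if np.hypot((r["extent"][0]+r["extent"][2])/2-t[0],(r["extent"][1]+r["extent"][3])/2-t[1])<20]
        if c: ms.append((c[0]["mask"],o[n][0]))
    if ms:
        p,f=fit(k,ms,[*E[k],3],Y[k],None if len(ms)==2 else 3); print(k,len(ms),p.round(2),round(f,2),"off",np.hypot(*(p[:2]-E[k])).round(1))
    else: print(k,"none")
im=[]
for d in(T,S): im.append(cv2.resize(d["img"][:,:,::-1],(400,300),interpolation=cv2.INTER_AREA))
c=[]
for k in("stamp","weight","magnifier","tape"):
    for d in(T,S):
        u,v=proj([[*E[k],20]],d)[0].astype(int); c.append(cv2.resize(d["img"][v-40:v+40,u-40:u+40,::-1],(100 if 0 else 200,150),interpolation=cv2.INTER_CUBIC))
cv2.imwrite("pics/end.png",np.vstack([np.hstack(im),np.hstack(c[:4]),np.hstack(c[4:])]))
```

```text
stamp 2 [ 5.3516e+02  3.9685e+02  3.6300e+00 -4.0000e-02] 0.12 off 1.9
magnifier 2 [648.1   12.8    2.53   1.1 ] 0.18 off 1.5
tape 2 [ 5.3046e+02 -3.7102e+02  2.0900e+00 -5.3000e-01] 0.16 off 1.7
weight 2 [6.3615e+02 2.0947e+02 1.1900e+00 3.4000e-01] 0.17 off 0.9
jar 2 [ 4.1666e+02  1.9727e+02 -1.6800e+00  8.0000e-02] 0.4 off 1.7
oil 2 [ 4.2588e+02 -2.0503e+02 -3.2900e+00  2.3000e-01] 0.34 off 0.6
```

View pics/end.png

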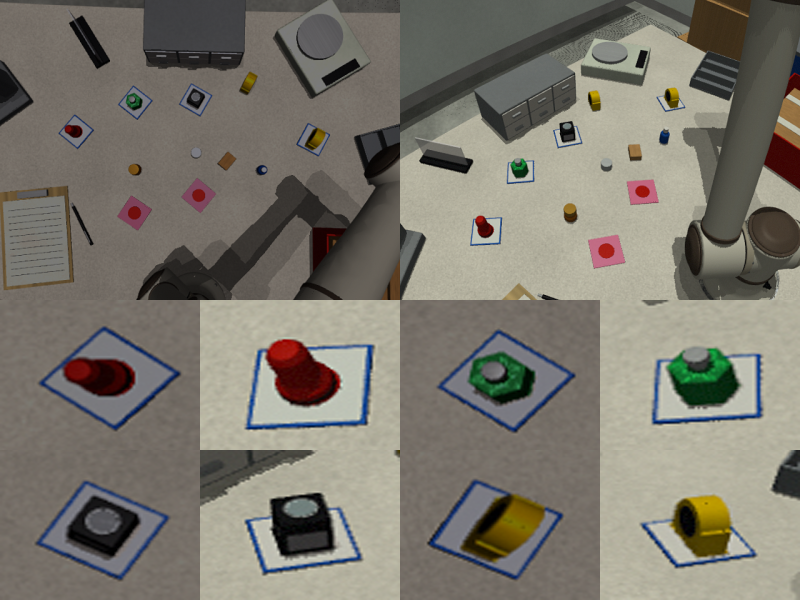

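All four tools stand upright in the middle of their pads. The fits put each centre within 2 mm and each turn within about 0.05 rad. The jar and the bottle are where they started, and the arm is clear of everything.

Run:
```python
from bench import arm
print(arm.job_done()); print(arm.read_state()["clock"])
```

```text
the job is handed in; nothing more can be done
None
the job is handed in; nothing more can be done
```

I put all four tools back on their pads, let go, moved the arm clear and handed the job in at about 32 s of the 120 s.

| Tool | Pad | Centre offset | Turn against the shape |
|---|---|---|---|
| Stamp | red circle (blue-edged, not the pink ones) | 1.9 mm | round |
| Weight | green hexagon | 0.9 mm | about 0.04 rad |
| Magnifier | black square | 1.5 mm | about 0.03 rad |
| Tape (the one nearest the base) | yellow oblong | 1.7 mm | about 0.05 rad |

These come from a last fit in both cameras; the picture shows every tool upright. The jar and the bottle fitted within 2 mm of their starting places.

- **Base heights:** the fitted heights were 1.2–3.6 mm against the 3 mm pad top, which is within the calibration error.
- **Weaker fits:** the jar and bottle fits were loose because I modelled them coarsely. An earlier magnifier fit was poor because the arm hid part of it. The last magnifier fit had a clear view.

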